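Put fresh rolls and price signs on display

ROBOT

A 6-joint arm with a two-finger parallel gripper is mounted at the origin on the work surface. World frame = base frame: x ahead of the robot, y to its left, z up, the work surface at z = 0. Lengths are in m, angles in rad, forces in N, time in s.
With the tool pointing down it reaches from about 0.375 to 0.9 m from the base axis. Payload 3.1 kg.
Tool frame: the origin (TCP) lies on the mounting face of the last link; the fingertips stand 182 mm ahead of it and the grasp point (between the pads) lies 164 mm ahead of it; z points along the fingers, y is the direction in which the jaws open and shut (so a half turn about z gives the same grasp; the last joint's range is limited). The gripper opens to 87 mm and grips with 3 to 60 N. Pads are 19 mm wide; open, the fingers measure 117 mm over their backs; the gripper's body (75 mm by 190 mm) begins 51 mm behind the grasp point.
Start: joints at [-0.178, 0.527, 1.433, -0, 1.181, -0.178], TCP at [0.625, 0, 0.405] pointing down, gripper open.
Joint ranges: [-3.08, 3.08], [-0.75, 2.2], [0.22, 2.44], [-1.43, 4.57], [0, 2.65], [-2.85, 2.85]. Speed limits (rad/s): [2.79, 2.79, 3.14, 3.14, 3.14, 3.14].

INTERFACE

Orientations are given as a unit quaternion [x, y, z, w].
In Python, from rig import robot, camera, camera_model gives the robot as it stands.
- The arm moves only by the tool drive_tool, never from a script. Its argument "plan" is a list that holds one entry, the list of rows, each a list of 6 numbers: the shift along the world's x, y, z in units of 2.5 cm (1.0 is 2.5 cm), then the turn, a rotation vector about the world's x, y, z in units of 6 degrees (1.0 is 6 degrees). A call has 1 to 8 rows; each row shifts and turns the commanded pose from where the row before left it; what a row does not reach is not made up. A row lasts 1/8 s, in which the tool goes at most 62.5 mm and 10.7 degrees, less where a joint would pass 70% of its speed; a pose out of reach is approached as far as the arm can. A call with a number of a shift or a turn outside -1 to 1 is refused whole. A call with a gripper value outside its range is refused whole. "grip" is the closure, from 0 (fully open) to 1 (shut), set as the call begins (left out, the last holds). The fingers move at their own pace and stop on an object; "force" is the grip in N (left out, the last holds). Time passes only in rows, so rows that do not move let the fingers close. It gives the time, the measured TCP pose, the force and the opening at its end, in the units of the state.
- robot.get_obs(): the state, without advancing time (a new reading comes with each control period).
- camera(name): name is "scene" or "side" or "wrist"; returns the picture (420x560x3 uint8, red, green, blue); there is no depth.
- camera_model(name): a dict with "K" (3x3 intrinsics, pixels), "k1" (the pictures are not rectified: a ray, as slopes to the right and down, at radius r is drawn at 1 + k1 r^2 times it, then the intrinsics apply), "world_to_cam" (4x4, takes a point from world to camera coordinates); the wrist camera has in their place "tool_from_camera" (4x4, takes a point from camera to tool coordinates, whose origin is the TCP and whose axes are the flange's). Camera axes: x right, y up, looking along -z (the intrinsics and any distortion apply to the point x, -y, -z); pixel columns grow to the right and rows downward; lengths in m; the calibration is good to about 2 mm. A picture is of the moment at which its call begins: read the wrist's pose just before it. camera_model takes no time and is no camera call.
- robot.hand_in(): hands the job in, once; it reports no verdict.
The state is a dict: "time": time; "q": joint angles; "joint_velocities": joint speeds; "joint_torque": joint torques, N m; "position": TCP position; "tool_rot": TCP orientation; "ft_force": force on the tool from outside, world axes, zero at the start; "moment": the same for the moment, N m; "grip_width": finger opening in m.
Only numpy, scipy, OpenCV 4.12 (cv2) and the standard library are available. Lean on these libraries where they do the work, as an engineer would, in place of code of your own. Each camera call takes 0.05 s, during which the arm holds its last target.

TASK

Put the fresh rolls on sale: slide the case's clear lid right aside, set every roll from the baking sheet upright on the floor of the empty bay, none on top of another, and slide the lid fully shut again. Also hang each price sign from the stand on the sign rail, hooking it on at the rail's bare end and sliding it along to be centred on the band of its own colour (signs cannot pass one another, so think about which goes first). Leave the jars, shaker, cleaner bottle and brush where they are.

Things in the scene. Friction and masses are not known exactly. Their poses are not given: they have to be found in the camera images.
- stand_bar (a point): Middle of the top edge (100 mm up) of the sign stand's dark bar, 9 mm wide, 246 mm long along y; fixed. Each sign astride it has, under its tab, a black hook open downwards, 33 mm wide, 24 mm long (y): mouth 13 mm wide between lips 12 to 16 mm below the hook's roof, 23 mm wide inside above them. On the hook's +x side a plate 64 mm wide (y) reaches 66 mm below the roof.
- tray: Dark flat baking sheet 190 x 190 mm, floor 6 mm thick, rim up to 12 mm above the counter. Origin: centre of the underside. Fixed.
- case: Low wooden display case, 240 (x) x 450 (y) mm, walls 10 mm thick, 75 mm high; origin: centre of the underside. Its x points away from the robot, its y along its length. The half at +y is under a fixed clear pane and already stocked (leave alone). The half at -y is the empty loading bay under the sliding lid. The sign rail runs along the outside of its far (+x) wall, 140 mm from the origin. Fixed.
- bay_floor (a point): Centre of the loading bay's inner floor, 10 mm above the counter. The bay is 220 mm (x) x 212 mm (y) inside, 65 mm deep; axes as the case's. With the lid fully open all of it is free from above.
- lid (a joint): The clear sliding lid with red ends: 0 = fully shut over the loading bay, 0.212 m = fully open, over the fixed pane. It slides along the case's +y to open and stays where it is left; about 1.5 N of friction, stops at both ends. May start a few cm ajar.
- lid_grip (a point): Grip point of the lid's red upright handle, a block 22 mm (x) x 14 mm (y) that stands up 42 mm from the pane; the point lies 26 mm above the pane's upper face and 16 mm below the handle's top. It moves with the lid.
- rail_entry (a point): Centre of the top edge of the rail's bare entry, at the rail's -y end, 105 mm above the counter; axes as the case's. The rail runs along y. From 29 mm to the -y side of this point (end stop) to 28 mm to its +y side the rail is a bare upright strip 5 mm thick, so that a sign's hook goes on from straight above.
- rail_head (a point): Top of the rail where its head begins, 28 mm along +y from the entry point and level with it; axes as the case's. From here to the +y end the strip carries a head 18 mm wide (15 mm over the first 8 mm), 8 mm high. A hook pushed along from the entry slides astride it (play: 2.5 mm to each side, 4 mm up) and cannot be put on or lifted off there.
- mark_yellow (a point): Mark for the yellow sign: a painted yellow band, 24 mm long, round the rail's head (as long as a sign's hook). The point is the centre of the band on the rail's top. It is the nearest of the three marks from the entry. Axes as the case's.
- mark_green (a point): Mark for the green sign: a painted green band, 24 mm long, round the rail's head (as long as a sign's hook). The point is the centre of the band on the rail's top. It is the second of the three marks from the entry. Axes as the case's.
- mark_blue (a point): Mark for the blue sign: a painted blue band, 24 mm long, round the rail's head (as long as a sign's hook). The point is the centre of the band on the rail's top. It is the farthest of the three marks from the entry. Axes as the case's.
- tab_yellow (a point): Grip point of the yellow price sign (60 g, may be absent): the middle of its upright yellow tab, 24 mm (x) x 16 mm (y) x 40 mm tall, 18 mm below the tab's top and 27 mm above the hook's roof, so 27 mm above the top of whatever bar it hangs on. z up, y along the bar. Starts astride the stand's bar, the signs about 76 mm apart in any order, plates towards +x.
- tab_green (a point): Grip point of the green price sign (60 g, may be absent): the middle of its upright green tab, 24 mm (x) x 16 mm (y) x 40 mm tall, 18 mm below the tab's top and 27 mm above the hook's roof, so 27 mm above the top of whatever bar it hangs on. z up, y along the bar. Starts astride the stand's bar, the signs about 76 mm apart in any order, plates towards +x.
- tab_blue (a point): Grip point of the blue price sign (60 g, may be absent): the middle of its upright blue tab, 24 mm (x) x 16 mm (y) x 40 mm tall, 18 mm below the tab's top and 27 mm above the hook's roof, so 27 mm above the top of whatever bar it hangs on. z up, y along the bar. Starts astride the stand's bar, the signs about 76 mm apart in any order, plates towards +x.
- roll1_mid (a point): Crusty round bread roll with a domed top, 56 mm diameter, 46 mm high (flank upright to about 26 mm), 70 g, which may be absent. The point is its centre, 23 mm above its underside; z up. Starts on the baking sheet, right way up.
- roll2_mid (a point): Crusty round bread roll with a domed top, 56 mm diameter, 46 mm high (flank upright to about 26 mm), 70 g, which may be absent. The point is its centre, 23 mm above its underside; z up. Starts on the baking sheet, right way up.
- roll3_mid (a point): Crusty round bread roll with a domed top, 56 mm diameter, 46 mm high (flank upright to about 26 mm), 70 g, which may be absent. The point is its centre, 23 mm above its underside; z up. Starts on the baking sheet, right way up.
- roll4_mid (a point): Crusty round bread roll with a domed top, 56 mm diameter, 46 mm high (flank upright to about 26 mm), 70 g, which may be absent. The point is its centre, 23 mm above its underside; z up. Starts on the baking sheet, right way up.
- jam_jar_mid (a point): Jar of jam, 60 mm diameter, 85 mm high. The point is about half-way up. Leave alone.
- honey_jar_mid (a point): Jar of honey with a brass lid, 64 mm diameter, 75 mm high. The point is about half-way up. Leave alone.
- shaker_mid (a point): Steel seed shaker, 50 mm diameter, 100 mm high. The point is about half-way up. Leave alone.
- spray_mid (a point): White cleaner bottle with a blue cap, 66 mm diameter, 170 mm high. The point is about half-way up. Leave alone.
- brush_mid (a point): Pastry brush lying flat, 190 mm long. The point is about half-way up. Leave alone.
There are look-alikes about, which are no part of the job. What is shaped like the part that bears roll2_mid but black or red is not meant.

How it is judged:
On the way, in this order (a step that is already met when the one before it is completed fails the run):
1. the lid is slid aside (value of joint lid above 0.17 m), for 0.2 s.
2. all rolls stand in the loading bay and are let go (x of roll1_mid in the frame of bay_floor between -0.085 and 0.085 m and y of roll1_mid in the frame of bay_floor between -0.085 and 0.085 m and z of each of roll1_mid, roll2_mid, roll3_mid, roll4_mid in the frame of bay_floor below 0.032 m and angle between each of roll1_mid, roll2_mid, roll3_mid, roll4_mid's own z axis and vertical below 0.2 rad and contact force between the fingers and roll1 below 0.05 N and x of roll2_mid in the frame of bay_floor between -0.085 and 0.085 m and y of roll2_mid in the frame of bay_floor between -0.085 and 0.085 m and contact force between the fingers and roll2 below 0.05 N and x of roll3_mid in the frame of bay_floor between -0.085 and 0.085 m and y of roll3_mid in the frame of bay_floor between -0.085 and 0.085 m and contact force between the fingers and roll3 below 0.05 N and x of roll4_mid in the frame of bay_floor between -0.085 and 0.085 m and y of roll4_mid in the frame of bay_floor between -0.085 and 0.085 m and contact force between the fingers and roll4 below 0.05 N), for 0.2 s.
3. the lid is shut over the rolls (all of step 2 and value of joint lid below 0.008 m), for 0.2 s.
At the end, for the whole second after the job is handed in: The lid is shut to within 8 mm; every roll stands upright (within 0.2 rad) on the floor of the loading bay, none on another; every sign hangs upright on the rail's head, its hook centred within 10 mm of the middle of the band of its own colour, at rest and let go (all of step 3 and x of tab_yellow in the frame of mark_yellow between -0.007 and 0.007 m and y of tab_yellow in the frame of mark_yellow between -0.01 and 0.01 m and z of tab_yellow in the frame of mark_yellow between 0.02 and 0.032 m and angle between each of tab_yellow, tab_green, tab_blue's own z axis and vertical below 0.12 rad and linear speed of each of sign_yellow, sign_green, sign_blue below 0.02 m/s and contact force between the fingers and sign_yellow below 0.05 N and x of tab_green in the frame of mark_green between -0.007 and 0.007 m and y of tab_green in the frame of mark_green between -0.01 and 0.01 m and z of tab_green in the frame of mark_green between 0.02 and 0.032 m and contact force between the fingers and sign_green below 0.05 N and x of tab_blue in the frame of mark_blue between -0.007 and 0.007 m and y of tab_blue in the frame of mark_blue between -0.01 and 0.01 m and z of tab_blue in the frame of mark_blue between 0.02 and 0.032 m and contact force between the fingers and sign_blue below 0.05 N); the robot touches nothing.
It fails at once if a jar, the shaker, the cleaner bottle or the brush is moved more than 4 cm or (but for the brush) tipped over (distance of any of jam_jar_mid, honey_jar_mid, shaker_mid, spray_mid, brush_mid from where it was at the start of the episode above 0.04 m or angle between any of jam_jar_mid, honey_jar_mid, shaker_mid, spray_mid's own z axis and vertical above 0.5 rad).
Of sign_yellow, sign_green, sign_blue only 2 to 3 are there at a start; the rules pass over those that are not, and their reading is None.
Of roll1, roll2, roll3, roll4 only 2 to 3 are there at a start; the rules pass over those that are not, and their reading is None.
At some moment in a run one of roll1, roll2, roll3, roll4 may be knocked a few centimetres aside while the robot is not near it.
It also fails if it takes over 210 s, if anything falls off the work surface, if the arm or the gripper's body presses on something with over 40 N, if the wrist force passes 120 N, or if a joint passes its speed limit or range.

## Working session

There is one attempt and no reset: what is moved stays moved. The work goes in short steps, Python scripts to look and compute and a tool call to move; the robot and the scene stay as the last step left them, time stands still between calls to the robot, and variables do not carry over. Pictures are saved under pics/ and viewed, and the job is handed in when it is done.

Besides the shell and the picture viewer there is one more tool, called after "Call:" by a JSON object that holds its "method" and its "body", one argument or row to a line. drive_tool: Moves the arm, as the interface text tells. Shifts and turns lie within -1 to 1; 1 stands for 2.5 cm of shift or 6 degrees of turn. Its arguments: {"type":"object","properties":{"plan":{"type":"array","items":{"type":"array","items":{"type":"array","items":{"type":"number","minimum":-1,"maximum":1}}}},"grip":{"type":"number"},"force":{"type":"number"}},"required":["plan"]}

```bash
ls; mkdir -p pics; python3 - <<'E'
from rig import robot,camera,camera_model
import cv2,numpy as np
print(robot.get_obs())
for n in ['scene','side','wrist']:
    m=camera_model(n);print(n,m)
    cv2.imwrite(f'pics/{n}0.png',camera(n)[:,:,::-1])
E
```

```text
pics
{'time': 0.0, 'q': array([-1.78492772e-01,  5.28492463e-01,  1.43392518e+00,  6.45343671e-07,
        1.18136037e+00, -1.78499974e-01]), 'joint_velocities': array([-0.00124262, -0.00127501, -0.00105653,  0.00031502, -0.00229707,
        0.00080354]), 'joint_torque': array([-5.45745443e-04, -4.40045428e+01, -1.76593530e+01,  6.32597599e-02,
        5.83207863e-02, -1.53719384e-04]), 'position': array([6.24654852e-01, 9.63250506e-05, 4.03747755e-01]), 'tool_rot': array([ 7.07103900e-01,  7.07108819e-01, -6.22936416e-04, -8.97716049e-04]), 'ft_force': array([-0.22376252,  0.54278368,  0.31320593]), 'moment': array([-0.0116784 ,  0.01393215,  0.01217273]), 'grip_width': 0.08657657459322446}
scene {'K': array([[466.22727439,   0.        , 284.87224905],
       [  0.        , 466.22727439, 204.44910196],
       [  0.        ,   0.        ,   1.        ]]), 'k1': -0.00486335678124019, 'world_to_cam': array([[-0.69833896,  0.71575601,  0.00400361,  0.35966684],
       [-0.54626999, -0.53657481,  0.64317694,  0.1960243 ],
       [ 0.462506  ,  0.44696846,  0.76570712, -1.97478588],
     
[... 369 characters left out ...]
134, -0.11202154],
       [-0.07703199, -0.8233423 ,  0.5622931 , -1.40636633],
       [ 0.        ,  0.        ,  0.        ,  1.        ]])}
wrist {'K': array([[308.25174657,   0.        , 282.78736366],
       [  0.        , 308.25174657, 211.43256343],
       [  0.        ,   0.        ,   1.        ]]), 'k1': -0.060964242827255995, 'tool_from_camera': array([[ 1.02954261e-03,  9.58576249e-01,  2.84834187e-01,
         7.80831177e-02],
       [ 9.99999436e-01, -9.12357865e-04, -5.44097087e-04,
        -4.65075570e-05],
       [-2.61687834e-04,  2.84834587e-01, -9.58576648e-01,
         2.04169249e-02],
       [ 0.00000000e+00,  0.00000000e+00,  0.00000000e+00,
         1.00000000e+00]])}
```

View pics/scene0.png

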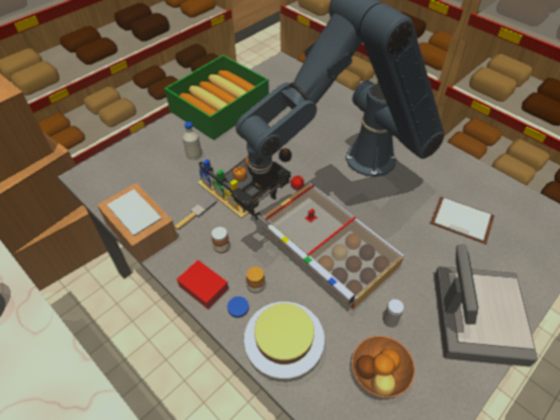

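View pics/side0.png

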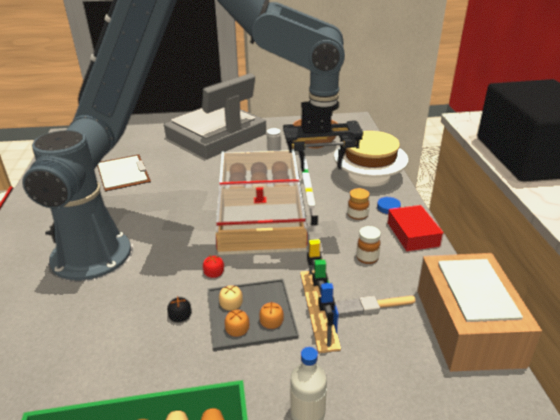

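View pics/wrist0.png

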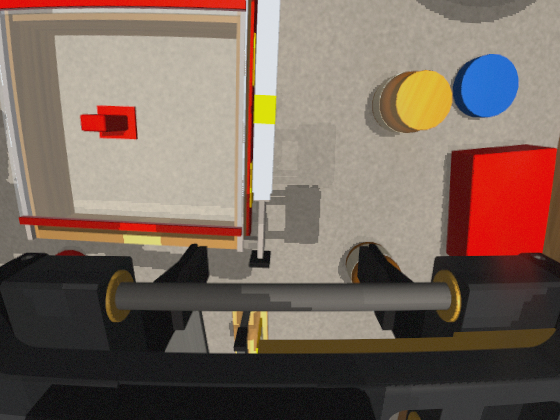

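```bash
cat > h.py <<'E'
from rig import robot,camera,camera_model
import cv2,numpy as np
from scipy.spatial.transform import Rotation as R
from scipy.optimize import least_squares
def pose(o=None):
    o=o or robot.get_obs(); T=np.eye(4);T[:3,:3]=R.from_quat(o['tool_rot']).as_matrix();T[:3,3]=o['position'];return T
def w2c(n,T=None):
    m=camera_model(n)
    return m['world_to_cam'] if n!='wrist' else np.linalg.inv((pose() if T is None else T)@m['tool_from_camera'])
def proj(n,P,T=None):
    m=camera_model(n);P=np.atleast_2d(P);c=P@w2c(n,T)[:3,:3].T+w2c(n,T)[:3,3]
    s=np.c_[c[:,0],-c[:,1]]/-c[:,2:]; s=s*(1+m['k1']*(s**2).sum(1,keepdims=True))
    return s@m['K'][:2,:2].T+m['K'][:2,2]
def ray(n,uv,T=None):
    m=camera_model(n);d=(np.array(uv,float)-m['K'][:2,2])/m['K'][0,0];s=d.copy()
    for _ in range(20): s=d/(1+m['k1']*(s@s))
    W=np.linalg.inv(w2c(n,T));return W[:3,3],W[:3,:3]@np.array([s[0],-s[1],-1])
def atz(n,uv,z,T=None):
    o,d=ray(n,uv,T);return o+d*(z-o[2])/d[2]
def tri(*obs):
    A=np.zeros((3,3));b=np.zeros(3)
    for n,uv,*t in obs:
        o,d=ray(n,uv,*t);d=d/np.linalg.norm(d);M=np.eye(3)-np.outer(d,d);A+=M;b+=M@o
    p=np.linalg.solve(A,b);return p,[np.round(proj(n,p,*t)[0]-uv,1) for n,uv,*t in obs]
def save(n,img,box=None,s=1):
    if box: img=img[box[1]:box[3],box[0]:box[2]]
    cv2.imwrite(f'pics/{n}.png',cv2.resize(img,None,fx=s,fy=s,interpolation=cv2.INTER_CUBIC)[:,:,::-1])
def look(c,n,box=None,s=1):
    o=robot.get_obs();T=pose(o);img=camera(c);save(n,img,box,s);np.savez(f'pics/{n}.npz',img=img,T=T);return T
E
python3 - <<'E'
import cv2
a=cv2.imread('pics/scene0.png');cv2.imwrite('pics/s1.png',cv2.resize(a[140:310,180:420],None,fx=3.3,fy=3.3,interpolation=cv2.INTER_CUBIC))
a=cv2.imread('pics/side0.png');cv2.imwrite('pics/s2.png',cv2.resize(a[140:360,150:350],None,fx=2.7,fy=2.7,interpolation=cv2.INTER_CUBIC))
E
```

```text
(no output)
```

View pics/s1.png

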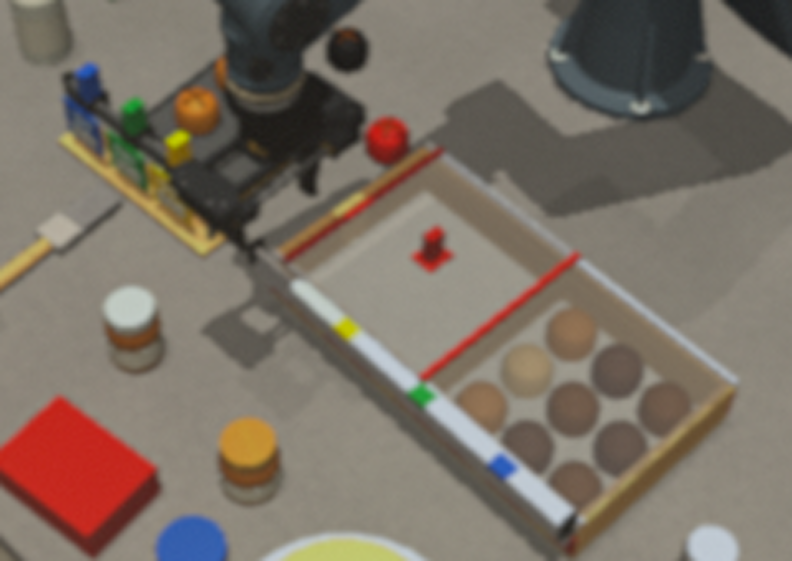

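View pics/s2.png

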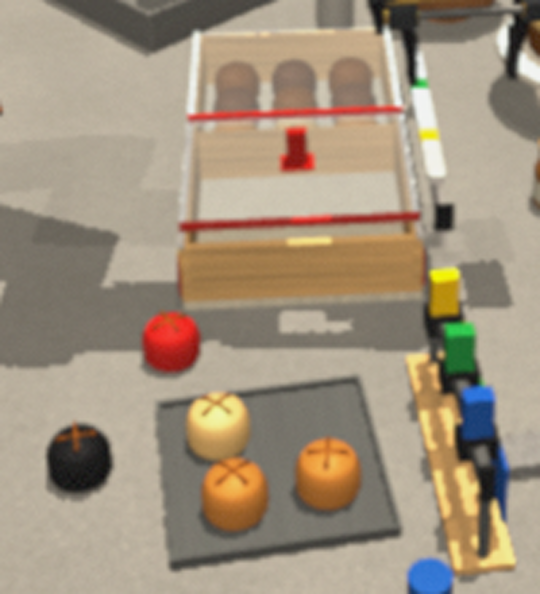

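```bash
python3 - <<'E'
from h import *
np.set_printoptions(precision=4,suppress=True)
sc=lambda u,v:(180+u/3.3,140+v/3.3); sd=lambda u,v:(150+u/2.7,140+v/2.7)
for n,p in dict(Y=(347,329),G=(421,395),B=(503,466)).items(): print(n,atz('scene',sc(*p),.105))
print('Yside',atz('side',sd(429,134),.105),'Gside',atz('side',sd(421,84),.105))
print('corners scene', [atz('scene',sc(*p),.075) for p in [(437,150),(737,385),(568,552)]])
print('corners side', [atz('side',sd(*p),.075) for p in [(182,240),(424,236),(194,32)]])
# handle top, tabs (top centre)
print('handle',tri(('scene',sc(433,232)),('side',sd(296,131))))
for n,a,b in [('y',(178,136),(444,272)),('g',(134,103),(460,328)),('b',(89,68),(478,392))]:
  print(n,atz('scene',sc(*a),.145),atz('side',sd(*b),.145),tri(('scene',sc(*a)),('side',sd(*b))))
for b in [(217,432),(234,499),(329,478)]: print('roll',atz('side',sd(*b),.030))
print('tray',[atz('side',sd(*b),.012) for b in [(158,404),(358,379),(398,530),(172,563)]])
E
```

```text
Y [0.6091 0.0925 0.105 ]
G [0.6152 0.2006 0.105 ]
B [0.6198 0.311  0.105 ]
Yside [0.6097 0.0846 0.105 ] Gside [0.6171 0.1909 0.105 ]
corners scene [array([ 0.3398, -0.0252,  0.075 ]), array([0.3657, 0.4097, 0.075 ]), array([0.6323, 0.4051, 0.075 ])]
corners side [array([ 0.347 , -0.0318,  0.075 ]), array([ 0.5836, -0.0552,  0.075 ]), array([0.3651, 0.4092, 0.075 ])]
handle (array([0.4675, 0.079 , 0.1246]), [array([-0.5,  0.3]), array([-0.7, -0.3])])
y [ 0.5735 -0.2016  0.145 ] [ 0.5772 -0.2055  0.145 ] (array([ 0.5754, -0.2027,  0.144 ]), [array([-0.6,  0.3]), array([-1. , -0.3])])
g [ 0.5744 -0.2743  0.145 ] [ 0.5779 -0.2816  0.145 ] (array([ 0.576 , -0.2769,  0.1425]), [array([-0.7,  0.3]), array([-1.2, -0.4])])
b [ 0.5741 -0.3532  0.145 ] [ 0.5784 -0.3593  0.145 ] (array([ 0.5762, -0.3555,  0.1431]), [array([-0.8,  0.3]), array([-1.4, -0.5])])
roll [ 0.3722 -0.2577  0.03  ]
roll [ 0.384  -0.3377  0.03  ]
roll [ 0.4635 -0.3237  0.03  ]
tray [array([ 0.3192, -0.1959,  0.012 ]), array([ 0.5032, -0.1848,  0.012 ]), array([ 0.5152, -0.3704,  0.012 ]), array([ 0.332 , -0.3828,  0.012 ])]
```

```bash
python3 - <<'E'
from h import *
np.set_printoptions(precision=4,suppress=True)
a=cv2.imread('pics/wrist0.png');cv2.imwrite('pics/w1.png',cv2.resize(a[0:280,0:300],None,fx=2.6,fy=2.1,interpolation=cv2.INTER_CUBIC))
print(proj('wrist',[[.4675,.079,.1246],[.4675,.079,.082],[.609,.09,.105]]))
E
```

```text
[[ 93.8643 121.4007]
 [119.5426 120.9827]
 [265.0725 106.254 ]]
```

View pics/w1.png

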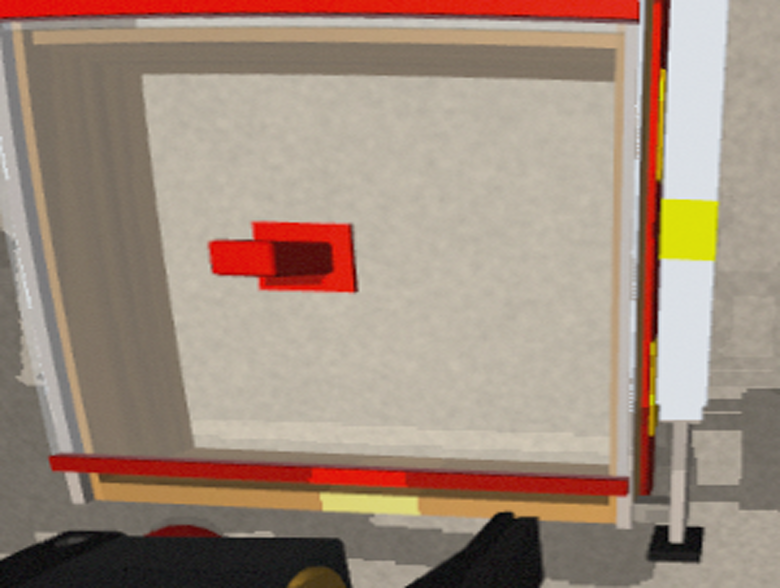

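```bash
python3 - <<'E'
from h import *
np.set_printoptions(precision=4,suppress=True)
s=lambda u,v:(u/2.6,v/2.1)
print('h',tri(('wrist',s(242,257)),('scene',(180+433/3.3,140+232/3.3)),('side',(150+296/2.7,140+131/2.7))), atz('wrist',s(242,257),.123))
for p in [(688,199),(688,229),(688,260),(683,418),(679,530)]: print(atz('wrist',s(*p),.105))
print('case inner floor',[atz('wrist',s(*p),.010) for p in [(145,73),(190,447),(615,80),(612,463)]])
print('lid ends',[atz('wrist',s(*p),.082) for p in [(52,460),(627,486),(0,12),(638,20)]])
E
```

```text
h (array([0.4673, 0.0786, 0.1247]), [array([ 0.5, -0.5]), array([-0.5,  0.2]), array([-0.7, -0.3])]) [0.4657 0.0782 0.123 ]
[0.6087 0.0994 0.105 ]
[0.6086 0.0877 0.105 ]
[0.6084 0.0753 0.105 ]
[0.6056 0.0075 0.105 ]
[ 0.6031 -0.0466  0.105 ]
case inner floor [array([0.3652, 0.177 , 0.01  ]), array([ 0.3503, -0.0351,  0.01  ]), array([0.573 , 0.1668, 0.01  ]), array([ 0.5637, -0.0449,  0.01  ])]
lid ends [array([ 0.3398, -0.0204,  0.082 ]), array([ 0.581 , -0.0332,  0.082 ]), array([0.3619, 0.1872, 0.082 ]), array([0.5914, 0.173 , 0.082 ])]
```

Call:
{"method": "drive_tool", "body": {
  "plan": [
    [[-0.9,0.45,0,0,0,-0.1],[-0.9,0.45,0,0,0,-0.1],[-0.9,0.45,0,0,0,-0.1],[-0.9,0.45,-0.5,0,0,-0.1],[-0.9,0.45,-0.7,0,0,-0.1],[-0.9,0.45,-0.8,0,0,0],[-0.9,0.45,-0.8,0,0,0],[0,0,-0.8,0,0,0]]
  ],
  "grip": 0
}}

```text
time: 1.15
position: [0.4653, 0.0796, 0.3141]
tool_rot: [0.725, 0.689, -0.001, -0.001]
ft_force: [0.3, -0.9, -0.1]
grip_width: 0.087
```

Call:
{"method": "drive_tool", "body": {
  "plan": [
    [[0,0,-0.8,0,0,0],[0,0,-0.8,0,0,0],[0,0,0,0,0,0]]
  ]
}}

```text
time: 1.52
position: [0.467, 0.0788, 0.2736]
tool_rot: [0.725, 0.688, -0.001, -0.001]
ft_force: [0.3, -0.2, 1.2]
grip_width: 0.0874
```

```bash
python3 - <<'E'
from h import *
look('wrist','a1');look('side','a1s',(150,100,350,360),2.2)
E
```

```text
(no output)
```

View pics/a1.png

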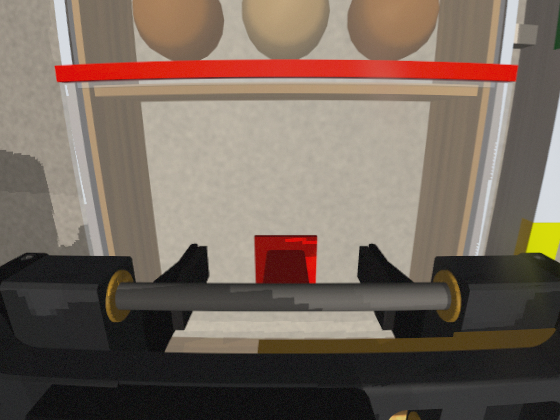

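View pics/a1s.png

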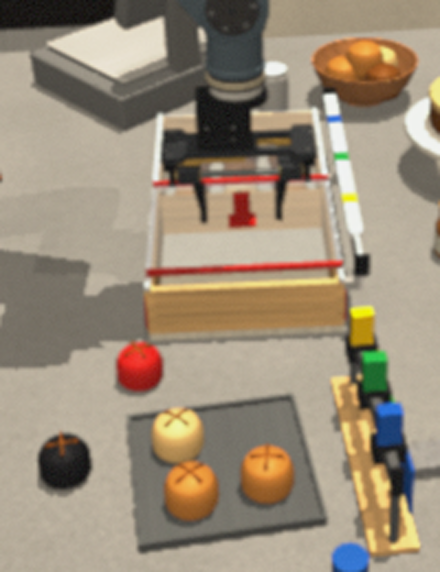

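Call:
{"method": "drive_tool", "body": {
  "plan": [
    [[0,0,0,0,0,0],[0,0,0,0,0,0],[0,0,0,0,0,0],[0,0,0,0,0,0]]
  ],
  "grip": 1,
  "force": 15
}}

```text
time: 2.12
position: [0.4675, 0.0788, 0.275]
tool_rot: [0.725, 0.688, 0.0, 0.0]
ft_force: [1.1, 0.5, -0.0]
grip_width: 0.0548
```

Call:
{"method": "drive_tool", "body": {
  "plan": [
    [[0.04,0.6,0,0,0,0],[0.05,0.9,0,0,0,0],[0.05,0.95,0,0,0,0],[0.05,0.95,0,0,0,0],[0.05,0.95,0,0,0,0],[0.05,0.95,0,0,0,0],[0.05,0.95,0,0,0,0],[0.05,0.8,0,0,0,0]]
  ]
}}

```text
time: 3.12
position: [0.4769, 0.2568, 0.2747]
tool_rot: [0.725, 0.689, -0.0, -0.0]
ft_force: [0.5, -0.2, 0.3]
grip_width: 0.0001
```

Call:
{"method": "drive_tool", "body": {
  "plan": [
    [[0.03,0.6,0,0,0,0],[0,0.2,0,0,0,0],[0,0,0,0,0,0]]
  ]
}}

```text
time: 3.5
position: [0.4779, 0.2751, 0.2747]
tool_rot: [0.725, 0.688, -0.0, -0.0]
ft_force: [-0.7, -0.1, 0.4]
grip_width: 0.0008
```

```bash
python3 - <<'E'
from h import *
look('side','a2s',(150,100,350,360),2.2);o=robot.get_obs();print(o['time'],o['position'],o['ft_force'],o['grip_width'])
E
```

```text
3.55 [0.47788691 0.27472681 0.27465641] [-0.39946237 -0.10485308  1.05492995] 0.00035810813001116383
```

View pics/a2s.png

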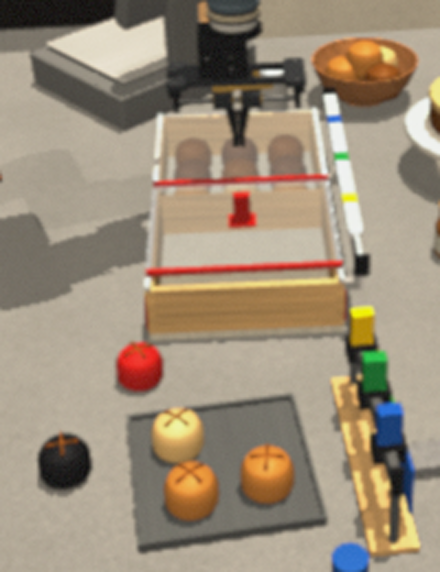

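Call:
{"method": "drive_tool", "body": {
  "plan": [
    [[0,0,0.9,0,0,0],[0,-0.5,0.9,0,0,0],[-0.05,-1,0,0,0,0],[-0.05,-1,0,0,0,0],[-0.05,-1,0,0,0,0],[-0.05,-1,0,0,0,0],[-0.05,-1,0,0,0,0],[-0.05,-1,0,0,0,0]]
  ],
  "grip": 0.4
}}

```text
time: 4.55
position: [0.4702, 0.111, 0.3198]
tool_rot: [0.726, 0.688, -0.0, -0.0]
ft_force: [0.2, -1.1, 0.1]
grip_width: 0.0519
```

Call:
{"method": "drive_tool", "body": {
  "plan": [
    [[-0.05,-1,0,0,0,0],[-0.06,-0.35,0,0,0,0],[0,0,-0.9,0,0,0],[0,0,-0.9,0,0,0],[0,0,0,0,0,0]]
  ]
}}

```text
time: 5.18
position: [0.467, 0.0788, 0.2737]
tool_rot: [0.726, 0.688, -0.001, -0.001]
ft_force: [-0.5, 0.5, -0.1]
grip_width: 0.0525
```

Call:
{"method": "drive_tool", "body": {
  "plan": [
    [[0,0,-0.1,0,0,0],[0,0,0,0,0,0],[0,0,0,0,0,0],[0,0,0,0,0,0],[0,0,0,0,0,0],[0,0,0,0,0,0]]
  ],
  "grip": 1,
  "force": 20
}}

```text
time: 5.92
position: [0.4676, 0.0788, 0.2726]
tool_rot: [0.725, 0.688, 0.0, 0.0]
ft_force: [-1.6, 0.3, 5.3]
grip_width: 0.0216
```

Call:
{"method": "drive_tool", "body": {
  "plan": [
    [[0.04,0.6,0,0,0,0],[0.05,0.9,0,0,0,0],[0.05,0.95,0,0,0,0],[0.05,0.95,0,0,0,0],[0.05,0.95,0,0,0,0],[0.05,0.95,0,0,0,0],[0.05,0.95,0,0,0,0],[0.05,0.8,0,0,0,0]]
  ]
}}

```text
time: 6.92
position: [0.4769, 0.2556, 0.2727]
tool_rot: [0.725, 0.689, -0.001, -0.0]
ft_force: [-2.4, -2.4, 5.7]
grip_width: 0.0217
```

Call:
{"method": "drive_tool", "body": {
  "plan": [
    [[0.03,0.6,0,0,0,0],[0.02,0.3,0,0,0,0],[0,0,0,0,0,0]]
  ]
}}

```text
time: 7.3
position: [0.4781, 0.2763, 0.2726]
tool_rot: [0.724, 0.689, -0.003, 0.001]
ft_force: [-1.9, -7.8, 8.2]
grip_width: 0.0217
```

Call:
{"method": "drive_tool", "body": {
  "plan": [
    [[0,-0.1,0,0,0,0],[0,0,0,0,0,0],[0,0,0,0,0,0],[0,0,0.6,0,0,0],[0,0,0.9,0,0,0],[0,-0.5,0.9,0,0,0],[0,-1,0.5,0,0,0],[0,-1,0,0,0,0]]
  ],
  "grip": 0.1
}}

```text
time: 8.3
position: [0.4791, 0.2123, 0.347]
tool_rot: [0.725, 0.689, 0.002, 0.001]
ft_force: [0.4, -0.2, -0.5]
grip_width: 0.0777
```

Call:
{"method": "drive_tool", "body": {
  "plan": [
    [[-0.1,-1,0,0,0,0],[-0.1,-1,0,0,0,0],[-0.1,-1,0,0,0,0],[-0.1,-1,0,0,0,0],[-0.1,-1,0,0,0,0],[-0.1,-1,0,0,0,0],[-0.1,-1,0,0,0,0],[-0.1,-1,0,0,0,0]]
  ]
}}

```text
time: 9.3
position: [0.4588, 0.0118, 0.3457]
tool_rot: [0.725, 0.688, 0.001, 0.001]
ft_force: [-0.5, 0.0, 0.1]
grip_width: 0.0779
```

Call:
{"method": "drive_tool", "body": {
  "plan": [
    [[-0.1,-1,0,0,0,0],[-0.1,-1,0,0,0,0],[-0.1,-1,0,0,0,0],[-0.1,-1,0,0,0,0],[-0.1,-1,0,0,0,0],[-0.1,-1,0,0,0,0],[-0.1,-1,0,0,0,0],[-0.1,-1,0,0,0,0]]
  ]
}}

```text
time: 10.3
position: [0.4388, -0.1883, 0.3457]
tool_rot: [0.725, 0.688, 0.0, 0.001]
ft_force: [0.2, 0.2, -0.2]
grip_width: 0.0789
```

Call:
{"method": "drive_tool", "body": {
  "plan": [
    [[-0.1,-1,0,0,0,0],[-0.1,-1,0,0,0,0],[-0.1,-1,0,0,0,0],[-0.1,-1,0,0,0,0],[-0.1,-0.7,0,0,0,0],[0,0,0,0,0,0],[0,0,0,0,0,0]]
  ]
}}

```text
time: 11.18
position: [0.4261, -0.3042, 0.3448]
tool_rot: [0.725, 0.688, 0.0, -0.001]
ft_force: [0.8, 1.1, 0.5]
grip_width: 0.0782
```

```bash
python3 - <<'E'
from h import *
o=robot.get_obs();print(o['time'],o['position'],o['grip_width'])
look('wrist','b1',None,1.4);look('scene','b1s',(180,140,420,310),3.3)
E
```

```text
11.175 [ 0.42607652 -0.30416996  0.34477093] 0.07817805201104455
```

View pics/b1.png

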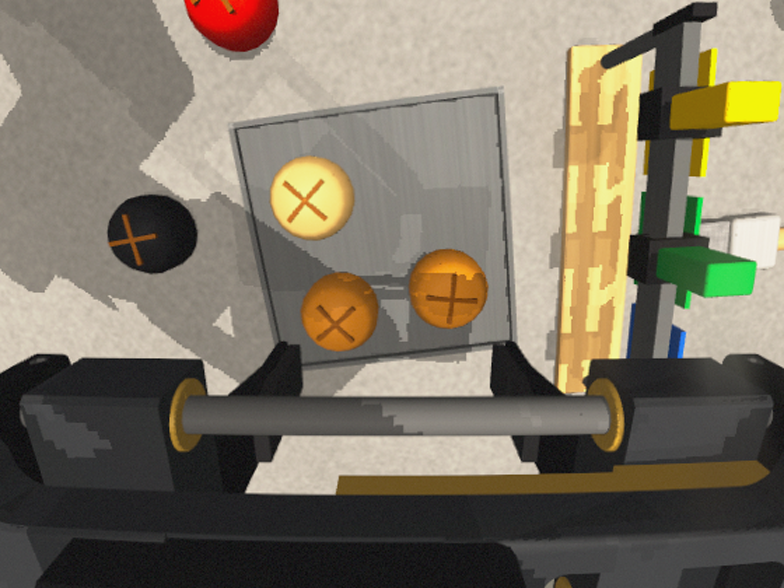

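View pics/b1s.png

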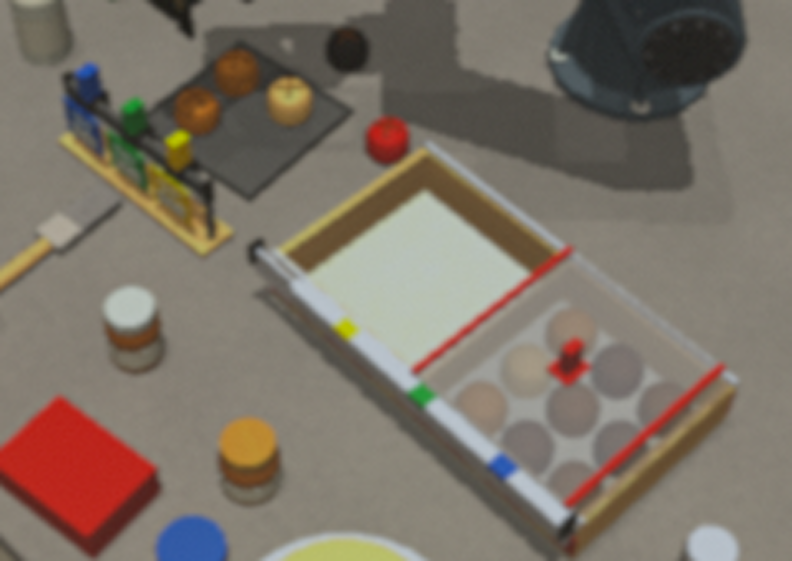

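```bash
python3 - <<'E'
from h import *
np.set_printoptions(precision=4,suppress=True)
T=np.load('pics/b1.npz')['T']
for p,q in [((306,201),(313,198)),((337,324),(340,311)),((453,297),(449,289))]:
    print(atz('wrist',np.array(p)/1.4,.052,T),atz('wrist',np.array(q)/1.4,.030,T))
E
```

```text
[ 0.3732 -0.2424  0.052 ] [ 0.3736 -0.242   0.03  ]
[ 0.3853 -0.3243  0.052 ] [ 0.3848 -0.3224  0.03  ]
[ 0.4635 -0.3093  0.052 ] [ 0.4634 -0.31    0.03  ]
```

Call:
{"method": "drive_tool", "body": {
  "plan": [
    [[-0.5,0.6,-0.3,0,0,0],[-0.8,0.9,-0.8,0,0,0],[-0.8,0.99,-1,0,0,0],[0,0,-1,0,0,0],[0,0,-1,0,0,0],[0,0,-0.9,0,0,0],[0,0,-0.6,0,0,0],[0,0,-0.28,0,0,0]]
  ]
}}

```text
time: 12.28
position: [0.3738, -0.2421, 0.1971]
tool_rot: [0.725, 0.689, 0.0, -0.001]
ft_force: [0.3, -0.2, 0.3]
grip_width: 0.0784
```

Call:
{"method": "drive_tool", "body": {
  "plan": [
    [[0,0,0,0,0,0],[0,0,0,0,0,0],[0,0,0,0,0,0],[0,0,0,0,0,0],[0,0,0,0,0,0],[0,0,0,0,0,0]]
  ],
  "grip": 1,
  "force": 12
}}

```text
time: 13.02
position: [0.3738, -0.2428, 0.1983]
tool_rot: [0.725, 0.688, 0.0, 0.0]
ft_force: [-0.1, 1.1, 5.6]
grip_width: 0.0556
```

Call:
{"method": "drive_tool", "body": {
  "plan": [
    [[0,0,0.5,0,0,0],[0,0,0.9,0,0,0],[0.1,0.3,1,0,0,0],[0.25,0.7,1,0,0,0],[0.25,1,0.6,0,0,0],[0.25,1,0,0,0,0],[0.25,1,0,0,0,0],[0.25,1,0,0,0,0]]
  ]
}}

```text
time: 14.02
position: [0.4074, -0.1168, 0.2984]
tool_rot: [0.725, 0.688, 0.0, 0.0]
ft_force: [1.1, 0.4, -0.4]
grip_width: 0.0558
```

Call:
{"method": "drive_tool", "body": {
  "plan": [
    [[0.25,1,0,0,0,0],[0.25,1,0,0,0,0],[0.25,1,0,0,0,0],[0.25,1,0,0,0,0],[0.25,1,0,0,0,0],[0.25,1,0,0,0,0],[0.25,1,0,0,0,0],[0.25,1,0,0,0,0]]
  ]
}}

```text
time: 15.02
position: [0.4574, 0.0831, 0.2983]
tool_rot: [0.725, 0.688, 0.0, 0.0]
ft_force: [0.4, -0.2, -1.0]
grip_width: 0.0555
```

Call:
{"method": "drive_tool", "body": {
  "plan": [
    [[0.25,1,0,0,0,0],[0.19,0.9,0,0,0,0],[0,0,-0.8,0,0,0],[0,0,-1,0,0,0],[0,0,-1,0,0,0],[0,0,-0.7,0,0,0],[0,0,-0.2,0,0,0],[0,0,0,0,0,0]]
  ]
}}

```text
time: 16.02
position: [0.4685, 0.1298, 0.2055]
tool_rot: [0.725, 0.688, -0.0, -0.0]
ft_force: [-0.1, -0.6, -0.4]
grip_width: 0.0554
```

Call:
{"method": "drive_tool", "body": {
  "plan": [
    [[0,0,-0.1,0,0,0],[0,0,0,0,0,0]]
  ]
}}

```text
time: 16.27
position: [0.4686, 0.1298, 0.2032]
tool_rot: [0.725, 0.688, 0.0, 0.0]
ft_force: [-0.2, 0.2, -0.3]
grip_width: 0.0557
```

Call:
{"method": "drive_tool", "body": {
  "plan": [
    [[0,0,0,0,0,0],[0,0,0,0,0,0],[0,0,0,0,0,0],[0,0,0.5,0,0,0],[0,0,1,0,0,0],[0,-0.4,1,0,0,0],[0,-0.8,1,0,0,0],[0,-1,0.6,0,0,0]]
  ],
  "grip": 0.1
}}

```text
time: 17.27
position: [0.4685, 0.0746, 0.3072]
tool_rot: [0.725, 0.689, 0.001, 0.001]
ft_force: [1.9, -0.2, -0.6]
grip_width: 0.0783
```

```bash
python3 - <<'E'
from h import *
look('wrist','b2',None,1.2);look('side','b2s',(150,100,350,360),2.2)
E
```

```text
(no output)
```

View pics/b2.png

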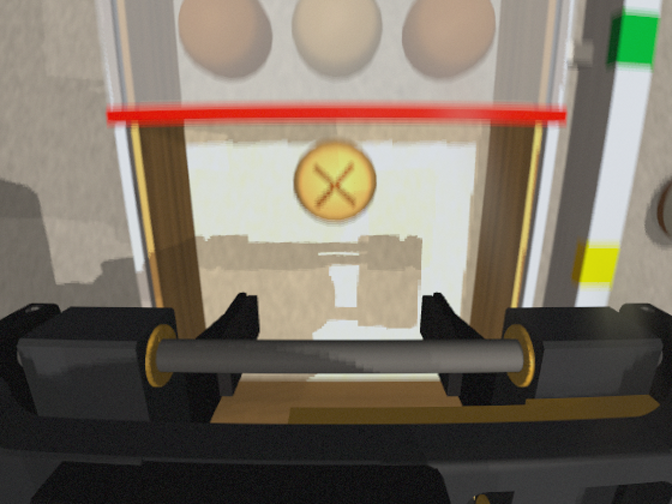

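View pics/b2s.png

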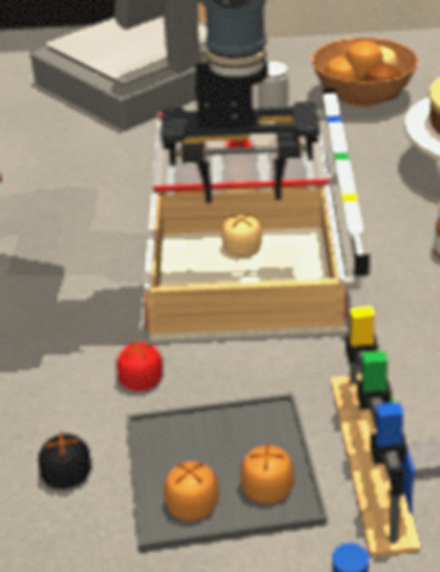

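Call:
{"method": "drive_tool", "body": {
  "plan": [
    [[0,-1,0,0,0,-0.5],[0,-1,0,0,0,-0.5],[0,-1,0,0,0,-0.5],[0,-1,0,0,0,-0.5],[0,-1,0,0,0,-0.5],[0,-1,0,0,0,-0.5],[0,-1,0,0,0,-0.5],[0,-1,0,0,0,-0.5]]
  ]
}}

```text
time: 18.38
position: [0.4684, -0.1253, 0.3051]
tool_rot: [0.853, 0.522, -0.0, -0.0]
ft_force: [0.2, 0.4, -0.0]
grip_width: 0.0787
```

Call:
{"method": "drive_tool", "body": {
  "plan": [
    [[0,-1,0,0,0,-0.5],[0,-1,0,0,0,-0.5],[0,-1,0,0,0,0],[-0.1,-1,0,0,0,0],[-0.1,-1,0,0,0,0],[0,-1,0,0,0,0],[0,-1,-0.3,0,0,0],[0,-0.38,-0.6,0,0,0]]
  ]
}}

```text
time: 19.38
position: [0.4639, -0.3116, 0.2824]
tool_rot: [0.879, 0.477, 0.0, 0.001]
ft_force: [-0.3, -0.9, -0.2]
grip_width: 0.0784
```

```bash
python3 - <<'E'
from h import *
o=robot.get_obs();print(o['position'],o['grip_width'])
look('side','b3s',(150,100,350,360),2.2)
E
```

```text
[ 0.46386914 -0.31156638  0.28238293] 0.07836951569550284
```

View pics/b3s.png

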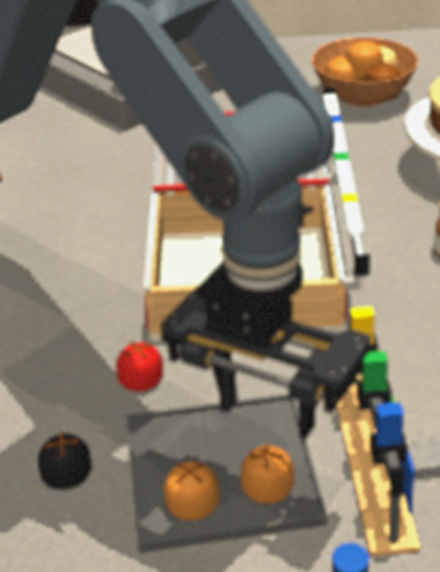

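```bash
python3 - <<'E'
from h import *
print(atz('side',(309,355),.17),atz('scene',(189,125),.17),robot.get_obs()['q'])
E
```

```text
[ 0.50915399 -0.55690376  0.17      ] [ 0.5098597  -0.53739285  0.17      ] [-7.92128293e-01  6.15203386e-01  1.70841709e+00 -4.03431572e-04
  8.19787268e-01 -2.14322146e-01]
```

Call:
{"method": "drive_tool", "body": {
  "plan": [
    [[0,0,0,0,0,-1],[0,0,0,0,0,-1],[0,0,0,0,0,-1],[0,0,0,0,0,-1],[0,0.06,0,0,0,-1],[0,0,0,0,0,0]]
  ]
}}

```text
time: 20.18
position: [0.4633, -0.3073, 0.2819]
tool_rot: [0.972, 0.234, -0.001, -0.001]
ft_force: [-0.2, 0.4, -0.8]
grip_width: 0.0783
```

Call:
{"method": "drive_tool", "body": {
  "plan": [
    [[0,-0.06,-0.6,0,0,0],[0,0,-1,0,0,0],[0,0,-1,0,0,0],[0,0,-0.6,0,0,0],[0,0,-0.14,0,0,0],[0,0,0,0,0,0]]
  ]
}}

```text
time: 20.92
position: [0.4636, -0.3098, 0.1992]
tool_rot: [0.972, 0.234, 0.0, 0.0]
ft_force: [0.2, 0.3, -0.4]
grip_width: 0.0784
```

Call:
{"method": "drive_tool", "body": {
  "plan": [
    [[0,0,0,0,0,0],[0,0,0,0,0,0],[0,0,0,0,0,0],[0,0,0,0,0,0],[0,0,0,0,0,0],[0,0,0,0,0,0]]
  ],
  "grip": 1
}}

```text
time: 21.68
position: [0.4636, -0.3098, 0.1997]
tool_rot: [0.972, 0.233, 0.0, 0.0]
ft_force: [0.2, 0.8, 5.5]
grip_width: 0.0556
```

Call:
{"method": "drive_tool", "body": {
  "plan": [
    [[0,0,0.5,0,0,0],[0,0,0.9,0,0,0],[0,0.3,1,0,0,0],[0,0.7,1,0,0,0.8],[0,1,0.6,0,0,0.8],[0,1,0,0,0,0.8],[0,1,0,0,0,0.8],[0,1,0,0,0,0.8]]
  ]
}}

```text
time: 22.68
position: [0.4632, -0.1838, 0.2997]
tool_rot: [0.902, 0.432, 0.0, 0.0]
ft_force: [-0.1, 0.7, -0.9]
grip_width: 0.0556
```

Call:
{"method": "drive_tool", "body": {
  "plan": [
    [[0,1,0,0,0,0.8],[0,1,0,0,0,0.8],[0,1,0,0,0,0.8],[0,1,0,0,0,0.8],[0,1,0,0,0,0.8],[0,1,0,0,0,0.8],[0.06,1,0,0,0,0.8],[0,1,0,0,0,0.4]]
  ]
}}

```text
time: 23.68
position: [0.4649, 0.0161, 0.2996]
tool_rot: [0.725, 0.689, 0.0, 0.0]
ft_force: [0.6, -0.5, -1.0]
grip_width: 0.0557
```

Call:
{"method": "drive_tool", "body": {
  "plan": [
    [[0,1,0,0,0,0],[0,1,0,0,0,0],[0,0.03,-0.6,0,0,0],[0,0,-1,0,0,0],[0,0,-1,0,0,0],[0,0,-0.8,0,0,0],[0,0,-0.4,0,0,0],[0,0,0,0,0,0]]
  ]
}}

```text
time: 24.68
position: [0.465, 0.066, 0.2041]
tool_rot: [0.725, 0.688, -0.0, -0.0]
ft_force: [0.2, 0.7, -0.6]
grip_width: 0.0555
```

Release and go for the last roll (A at (.385, -.3235)).

Call:
{"method": "drive_tool", "body": {
  "plan": [
    [[0,0,0,0,0,0],[0,0,0,0,0,0],[0,0,0,0,0,0],[0,0,0.5,0,0,0],[0,0,1,0,0,0],[0,-0.4,1,0,0,0],[-0.2,-0.8,1,0,0,0],[-0.2,-1,0.6,0,0,0]]
  ],
  "grip": 0.1
}}

```text
time: 25.68
position: [0.4548, 0.0108, 0.3087]
tool_rot: [0.725, 0.689, 0.001, 0.001]
ft_force: [-0.2, 0.0, -0.3]
grip_width: 0.078
```

Call:
{"method": "drive_tool", "body": {
  "plan": [
    [[-0.2,-1,0,0,0,0],[-0.2,-1,0,0,0,0],[-0.2,-1,0,0,0,0],[-0.2,-1,0,0,0,0],[-0.2,-1,0,0,0,0],[-0.2,-1,0,0,0,0],[-0.2,-1,0,0,0,0],[-0.2,-1,0,0,0,0]]
  ]
}}

```text
time: 26.68
position: [0.4146, -0.1897, 0.3076]
tool_rot: [0.725, 0.688, 0.0, 0.0]
ft_force: [0.1, -1.0, 0.7]
grip_width: 0.0783
```

Call:
{"method": "drive_tool", "body": {
  "plan": [
    [[-0.2,-1,0,0,0,0],[-0.2,-1,0,0,0,0],[-0.2,-1,0,0,0,0],[-0.2,-1,0,0,0,0],[-0.2,-1,0,0,0,0],[0,-0.38,0,0,0,0],[0,0,0,0,0,0]]
  ]
}}

```text
time: 27.55
position: [0.39, -0.3236, 0.3072]
tool_rot: [0.726, 0.688, 0.0, 0.0]
ft_force: [0.5, 0.2, -0.4]
grip_width: 0.0785
```

```bash
python3 - <<'E'
from h import *
o=robot.get_obs();print(o['position'],o['grip_width'])
look('wrist','b4',None,1.2);look('side','b4s',(150,100,350,360),2.2)
E
```

```text
[ 0.38995353 -0.32356792  0.3071667 ] 0.07847218707879423
```

View pics/b4.png

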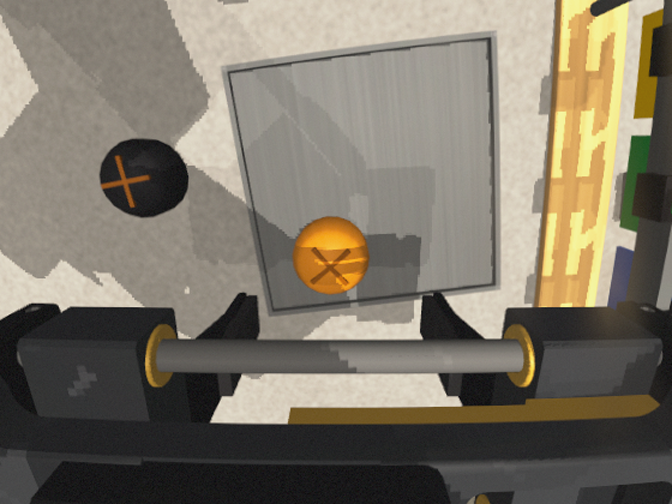

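View pics/b4s.png

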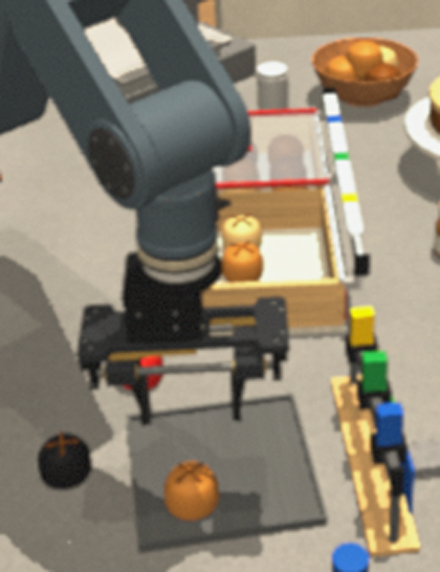

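```bash
python3 - <<'E'
from h import *
T=np.load('pics/b4.npz')['T'];print(atz('wrist',np.array([331,266])/1.2,.052,T))
E
```

```text
[ 0.38458678 -0.3235717   0.052     ]
```

Call:
{"method": "drive_tool", "body": {
  "plan": [
    [[-0.2,0,-0.6,0,0,0],[0,0,-1,0,0,0],[0,0,-1,0,0,0],[0,0,-1,0,0,0],[0,0,-0.6,0,0,0],[0,0,-0.15,0,0,0],[0,0,0,0,0,0]]
  ]
}}

```text
time: 28.52
position: [0.3852, -0.3233, 0.1982]
tool_rot: [0.725, 0.688, -0.0, 0.0]
ft_force: [0.0, 0.3, 0.1]
grip_width: 0.0782
```

Call:
{"method": "drive_tool", "body": {
  "plan": [
    [[0,0,0,0,0,0],[0,0,0,0,0,0],[0,0,0,0,0,0],[0,0,0,0,0,0],[0,0,0,0,0,0],[0,0,0,0,0,0]]
  ],
  "grip": 1
}}

```text
time: 29.28
position: [0.385, -0.3236, 0.1984]
tool_rot: [0.725, 0.688, -0.0, 0.0]
ft_force: [-0.7, 1.0, 5.7]
grip_width: 0.0554
```

Call:
{"method": "drive_tool", "body": {
  "plan": [
    [[0,0,0.5,0,0,0],[0,0,0.9,0,0,0],[0.06,0.3,1,0,0,0],[0.25,0.7,1,0,0,0],[0.25,1,0.7,0,0,0],[0.25,1,0,0,0,0],[0.25,1,0,0,0,0],[0.25,1,0,0,0,0]]
  ]
}}

```text
time: 30.28
position: [0.4177, -0.1975, 0.301]
tool_rot: [0.725, 0.688, 0.0, 0.0]
ft_force: [-0.0, 0.5, -0.0]
grip_width: 0.0558
```

Call:
{"method": "drive_tool", "body": {
  "plan": [
    [[0.25,1,0,0,0,0],[0.25,1,0,0,0,0],[0.25,1,0,0,0,0],[0.25,1,0,0,0,0],[0.25,1,0,0,0,0],[0.25,1,0,0,0,0],[0.25,1,0,0,0,0],[0,1,0,0,0,0]]
  ]
}}

```text
time: 31.28
position: [0.4618, 0.0024, 0.3009]
tool_rot: [0.725, 0.688, 0.0, 0.0]
ft_force: [-0.2, -0.1, -0.5]
grip_width: 0.0557
```

Call:
{"method": "drive_tool", "body": {
  "plan": [
    [[0,0,-0.5,0,0,0],[0,0,-1,0,0,0],[0,0,-1,0,0,0],[0,0,-0.9,0,0,0],[0,0,-0.5,0,0,0],[0,0,0,0,0,0]]
  ]
}}

```text
time: 32.02
position: [0.4614, 0.0011, 0.2023]
tool_rot: [0.726, 0.688, -0.0, -0.001]
ft_force: [-0.5, 0.7, -0.4]
grip_width: 0.0555
```

Call:
{"method": "drive_tool", "body": {
  "plan": [
    [[0,0,0,0,0,0],[0,0,0,0,0,0],[0,0,0,0,0,0],[0,0,0.5,0,0,0],[0,0,1,0,0,0],[0,0,1,0,0,0],[0,0,1,0,0,0],[0,0,1,0,0,0]]
  ],
  "grip": 0.1
}}

```text
time: 33.02
position: [0.4612, 0.0017, 0.3173]
tool_rot: [0.725, 0.688, 0.0, 0.0]
ft_force: [0.5, 0.6, -0.6]
grip_width: 0.0781
```

```bash
python3 - <<'E'
from h import *
look('wrist','b5',None,1.2)
E
```

```text
(no output)
```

View pics/b5.png

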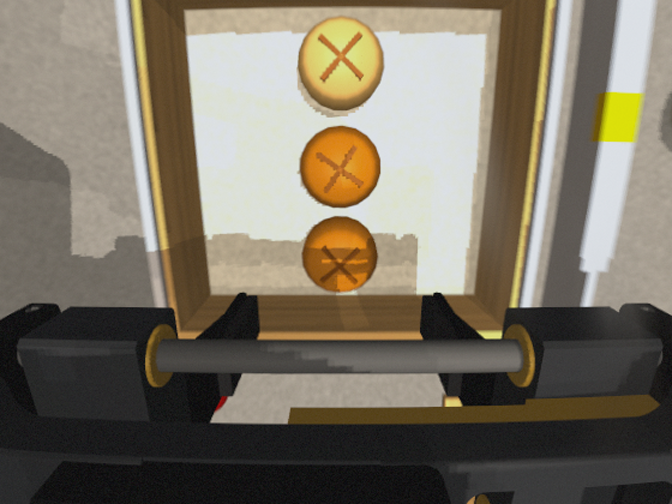

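Call:
{"method": "drive_tool", "body": {
  "plan": [
    [[0.06,1,0.1,0,0,0],[0.06,1,0.1,0,0,0],[0.06,1,0,0,0,0],[0.06,1,0,0,0,0],[0.06,1,0,0,0,0],[0.06,1,0,0,0,0],[0.06,1,0,0,0,0],[0.06,1,0,0,0,0]]
  ],
  "grip": 0.4
}}

```text
time: 34.08
position: [0.4731, 0.2024, 0.3209]
tool_rot: [0.725, 0.688, 0.0, 0.0]
ft_force: [-0.1, -0.6, -0.2]
grip_width: 0.0519
```

Call:
{"method": "drive_tool", "body": {
  "plan": [
    [[0.06,1,0,0,0,0],[0.06,1,0,0,0,0],[0.06,0.9,0,0,0,0],[0,0,0,0,0,0],[0,0,-0.9,0,0,0],[0,0,-1,0,0,0],[0,0,0,0,0,0]]
  ]
}}

```text
time: 34.95
position: [0.4771, 0.2729, 0.2717]
tool_rot: [0.726, 0.688, -0.002, -0.001]
ft_force: [-1.0, 0.3, -0.3]
grip_width: 0.0522
```

```bash
python3 - <<'E'
from h import *
look('wrist','b6')
E
```

```text
(no output)
```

View pics/b6.png

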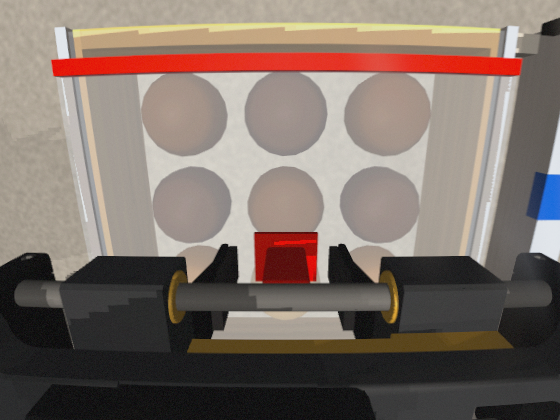

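Call:
{"method": "drive_tool", "body": {
  "plan": [
    [[0,0,0,0,0,0],[0,0,0,0,0,0],[0,0,0,0,0,0],[0,0,0,0,0,0],[0,0,0,0,0,0],[0,0,0,0,0,0]]
  ],
  "grip": 1,
  "force": 20
}}

```text
time: 35.75
position: [0.4777, 0.2741, 0.2734]
tool_rot: [0.725, 0.688, -0.0, -0.0]
ft_force: [-0.9, 0.2, 6.2]
grip_width: 0.0217
```

Call:
{"method": "drive_tool", "body": {
  "plan": [
    [[-0.04,-0.6,0,0,0,0],[-0.05,-0.9,0,0,0,0],[-0.05,-0.95,0,0,0,0],[-0.05,-0.95,0,0,0,0],[-0.05,-0.95,0,0,0,0],[-0.05,-0.95,0,0,0,0],[-0.05,-0.95,0,0,0,0],[-0.05,-0.95,0,0,0,0]]
  ]
}}

```text
time: 36.75
position: [0.4682, 0.0933, 0.2733]
tool_rot: [0.725, 0.688, 0.0, 0.0]
ft_force: [-0.9, 2.9, 3.9]
grip_width: 0.0219
```

Call:
{"method": "drive_tool", "body": {
  "plan": [
    [[-0.04,-0.7,0,0,0,0],[-0.03,-0.5,0,0,0,0],[0,-0.15,0,0,0,0],[0,0,0,0,0,0]]
  ]
}}

```text
time: 37.25
position: [0.4666, 0.0615, 0.2733]
tool_rot: [0.726, 0.687, 0.002, -0.001]
ft_force: [0.1, 10.8, 4.6]
grip_width: 0.0218
```

Call:
{"method": "drive_tool", "body": {
  "plan": [
    [[0,0.1,0,0,0,0],[0,0,0,0,0,0],[0,0,0,0,0,0],[0,0,0.6,0,0,0],[0,0,0.9,0,0,0],[0.5,-0.5,1,0,0,0],[1,-1,1,0,0,0],[1,-1,0.5,0,0,0]]
  ],
  "grip": 0.2
}}

```text
time: 38.25
position: [0.5297, -0.0006, 0.3745]
tool_rot: [0.725, 0.688, 0.001, 0.001]
ft_force: [0.0, 0.2, 0.4]
grip_width: 0.0697
```

Call:
{"method": "drive_tool", "body": {
  "plan": [
    [[1,-1,0,0,0,0],[1,-1,0,0,0,0],[0.3,-0.5,0,0,0,0],[0,0,0,0,0,0],[0,0,0,0,0,0]]
  ]
}}

```text
time: 38.88
position: [0.5854, -0.0614, 0.3726]
tool_rot: [0.725, 0.688, -0.0, -0.001]
ft_force: [0.7, -0.0, -0.4]
grip_width: 0.0697
```

```bash
python3 - <<'E'
from h import *
o=robot.get_obs();print(o['position'],o['ft_force'])
look('wrist','c1',None,1.4)
look('scene','c1s',(180,140,420,310),3.3)
E
```

```text
[ 0.585383   -0.06138107  0.37260524] [ 0.74016825 -0.02831189 -0.4106942 ]
```

View pics/c1.png

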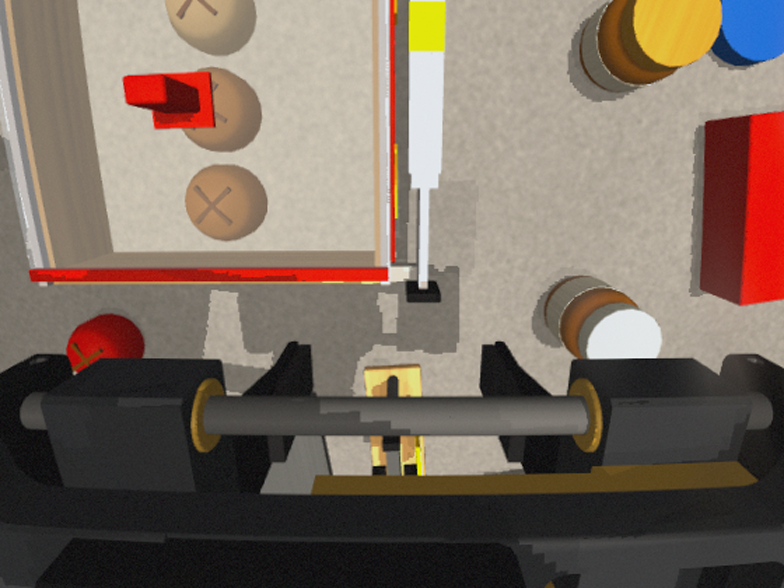

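View pics/c1s.png

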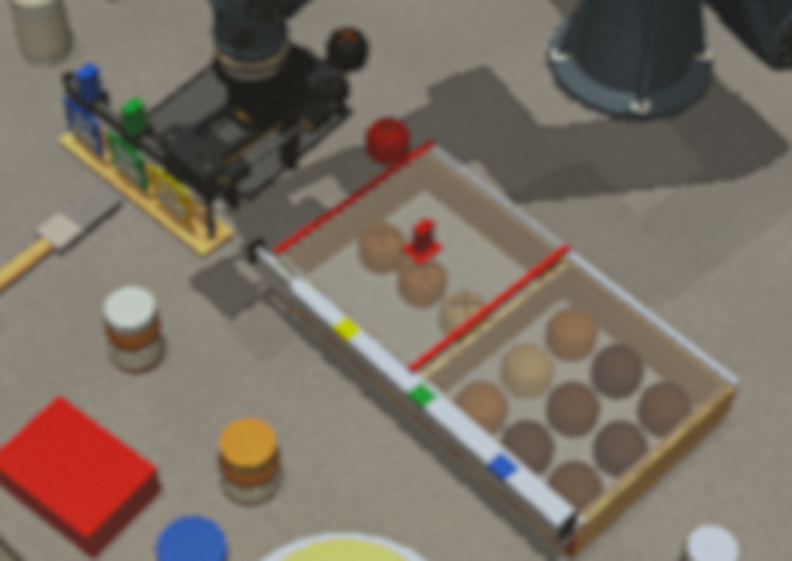

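```bash
python3 - <<'E'
from h import *
np.set_printoptions(precision=4,suppress=True)
T=np.load('pics/c1.npz')['T']
for p in [(427,2),(427.3,26),(427,51),(424.5,187),(423.7,240),(423.2,280)]: print(atz('wrist',np.array(p)/1.4,.105,T))
T=np.load('pics/b5.npz')['T']
for p in [(621,94),(621,117),(621,142),(594,268)]: print('b5',atz('wrist',np.array(p)/1.2,.105,T))
T=np.load('pics/b6.npz')['T']
print('b6',atz('wrist',(545,196),.105,T))
E
```

```text
[0.6089 0.0989 0.105 ]
[0.6087 0.0876 0.105 ]
[0.6081 0.0756 0.105 ]
[0.6043 0.0061 0.105 ]
[ 0.6028 -0.0237  0.105 ]
[ 0.6017 -0.0475  0.105 ]
b5 [0.6083 0.0991 0.105 ]
b5 [0.6097 0.0879 0.105 ]
b5 [0.6114 0.0755 0.105 ]
b5 [0.6059 0.0069 0.105 ]
b6 [0.6122 0.3087 0.105 ]
```

Call:
{"method": "drive_tool", "body": {
  "plan": [
    [[0,-1,0,0,0,0],[0,-1,0,0,0,0],[0,-1,0,0,0,0],[0,-1,0,0,0,0],[0,-1,0,0,0,0],[0,-1,0,0,0,0],[0,-1,0,0,0,0],[-0.1,-1,0,0,0,0]]
  ]
}}

```text
time: 39.98
position: [0.584, -0.2638, 0.373]
tool_rot: [0.725, 0.688, 0.0, 0.0]
ft_force: [0.1, 0.6, 0.1]
grip_width: 0.0698
```

Call:
{"method": "drive_tool", "body": {
  "plan": [
    [[-0.1,-1,0,0,0,0],[-0.1,-1,0,0,0,0],[-0.1,-1,0,0,0,0],[0,-1,0,0,0,0],[0,-0.7,0,0,0,0],[0,0,0,0,0,0],[0,0,0,0,0,0]]
  ]
}}

```text
time: 40.85
position: [0.5765, -0.3791, 0.3728]
tool_rot: [0.725, 0.688, 0.0, -0.001]
ft_force: [0.5, 0.3, -0.3]
grip_width: 0.0695
```

```bash
python3 - <<'E'
from h import *
o=robot.get_obs();print(o['position'],o['ft_force'])
look('wrist','c2',None,1.4)
E
```

```text
[ 0.57651645 -0.37907592  0.37277635] [ 0.54521552  0.34733461 -0.3377162 ]
```

View pics/c2.png

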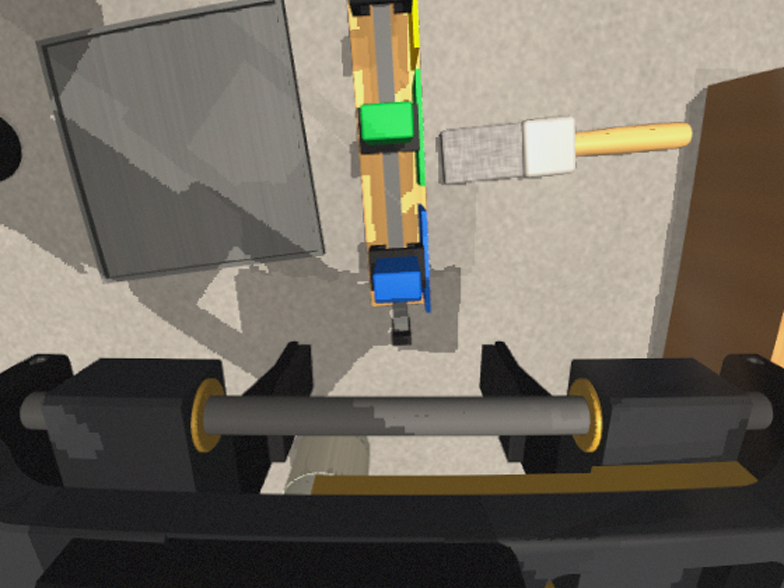

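```bash
python3 - <<'E'
from h import *
np.set_printoptions(precision=4,suppress=True)
T=np.load('pics/c2.npz')['T']
i=np.load('pics/c2.npz')['img'];save('c2z',i,(230,0,330,260),2.3)
for p in [(385,50),(397,230)]: print('bar',atz('wrist',np.array(p)/1.4,.1,T))
for p in [(397,286),(387,119)]: print('tab',atz('wrist',np.array(p)/1.4,.145,T))
E
```

```text
bar [ 0.5778 -0.2392  0.1   ]
bar [ 0.5793 -0.3355  0.1   ]
tab [ 0.5781 -0.3572  0.145 ]
tab [ 0.5776 -0.279   0.145 ]
```

View pics/c2z.png

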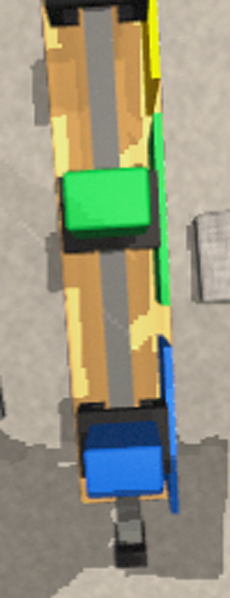

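Call:
{"method": "drive_tool", "body": {
  "plan": [
    [[0.06,0.4,0,0,0,0.35],[0,0.48,0,0,0,0.3],[0,0,-0.6,0,0,0],[0,0,-1,0,0,0],[0,0,-1,0,0,0],[0,0,-0.6,0,0,0],[0,0,0,0,0,0]]
  ],
  "grip": 0.3
}}

```text
time: 41.78
position: [0.5776, -0.3573, 0.2911]
tool_rot: [0.701, 0.713, -0.0, -0.002]
ft_force: [-0.3, 0.1, 0.3]
grip_width: 0.0609
```

Call:
{"method": "drive_tool", "body": {
  "plan": [
    [[0,0,0,0,0,0],[0,0,0,0,0,0],[0,0,0,0,0,0],[0,0,0,0,0,0],[0,0,0,0,0,0],[0,0,0,0,0,0],[0,0,0,0,0,0]]
  ],
  "grip": 1,
  "force": 15
}}

```text
time: 42.65
position: [0.578, -0.3577, 0.2933]
tool_rot: [0.702, 0.713, -0.0, 0.0]
ft_force: [-0.8, 0.9, 2.5]
grip_width: 0.0238
```

Call:
{"method": "drive_tool", "body": {
  "plan": [
    [[0,0,0.3,0,0,0],[0,0,0.5,0,0,0],[0,0,0.8,0,0,0],[0,0,1,0,0,0],[0,0,1,0,0,0],[0,0,1,0,0,0],[0.1,0.45,0.4,0,0,0],[0.1,1,0,0,0,-0.2]]
  ]
}}

```text
time: 43.65
position: [0.583, -0.3214, 0.4193]
tool_rot: [0.71, 0.705, 0.0, 0.001]
ft_force: [-0.2, 0.1, -2.1]
grip_width: 0.0241
```

Call:
{"method": "drive_tool", "body": {
  "plan": [
    [[0.1,1,0,0,0,-0.2],[0.1,1,0,0,0,-0.25],[0.1,1,0,0,0,0],[0.1,1,0,0,0,0],[0.1,1,0,0,0,0],[0.1,1,0,0,0,0],[0.1,1,0,0,0,0],[0.1,1,0,0,0,0]]
  ]
}}

```text
time: 44.65
position: [0.603, -0.1198, 0.418]
tool_rot: [0.725, 0.688, 0.0, 0.0]
ft_force: [-0.0, 0.9, -1.3]
grip_width: 0.0241
```

Call:
{"method": "drive_tool", "body": {
  "plan": [
    [[0,1,0,0,0,0],[0,1,0,0,0,0],[0,1,0,0,0,0],[0,1,-0.5,0,0,0],[0,0,-1,0,0,0],[0,0,-1,0,0,0],[0,0,0,0,0,0],[0,0,0,0,0,0]]
  ]
}}

```text
time: 45.65
position: [0.6034, -0.0212, 0.3563]
tool_rot: [0.725, 0.688, 0.0, 0.001]
ft_force: [-0.2, 0.2, -0.1]
grip_width: 0.0241
```

```bash
python3 - <<'E'
from h import *
o=robot.get_obs();print(o['position'],o['grip_width'])
look('wrist','c3',None,1.4)
look('side','c3s',(250,130,390,350),2.6)
E
```

```text
[ 0.60335799 -0.02117865  0.35629823] 0.024102409861482176
```

View pics/c3.png

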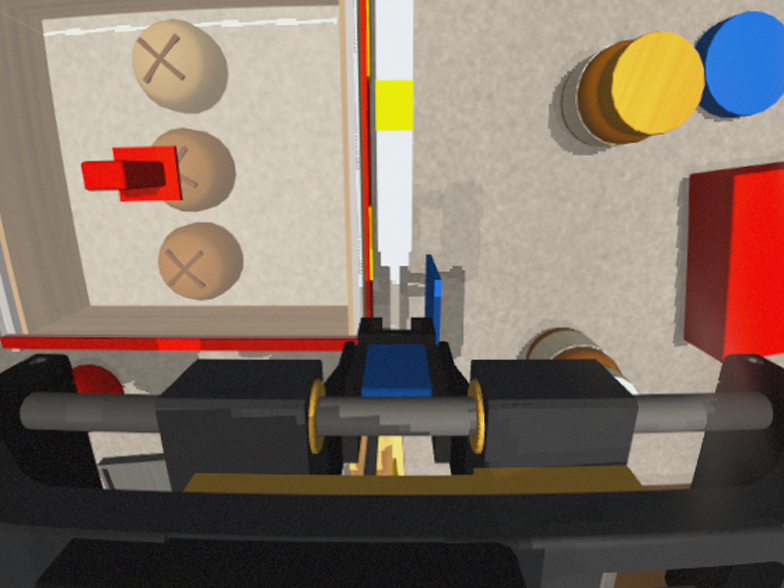

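View pics/c3s.png

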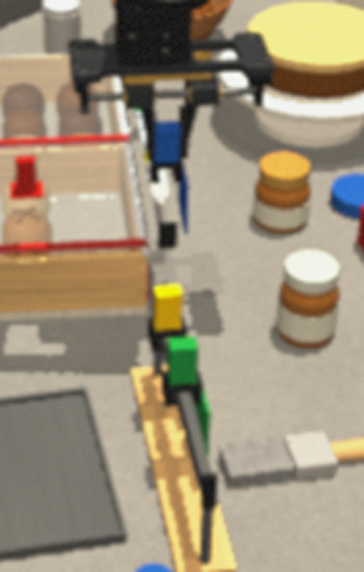

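```bash
python3 - <<'E'
from h import *
np.set_printoptions(precision=4,suppress=True)
T=np.load('pics/c3.npz')['T']
save('c3z',np.load('pics/c3.npz')['img'],(250,150,330,290),4)
for p in [(394.2,81),(394.2,105),(394.3,130),(395,265)]: print(atz('wrist',np.array(p)/1.4,.105,T))
# predicted pixel of hook centre parts and of rail points
print(proj('wrist',[[.6028,-.0215,.105],[.6043,.0065,.105],[.6034,-.0212,.356-.164-.027]],T)*1.4)
E
```

```text
[0.6091 0.0987 0.105 ]
[0.6085 0.0875 0.105 ]
[0.608  0.0756 0.105 ]
[0.6047 0.0059 0.105 ]
[[394.1419 312.6106]
 [394.2059 263.9652]
 [395.1872 356.614 ]]
```

View pics/c3z.png

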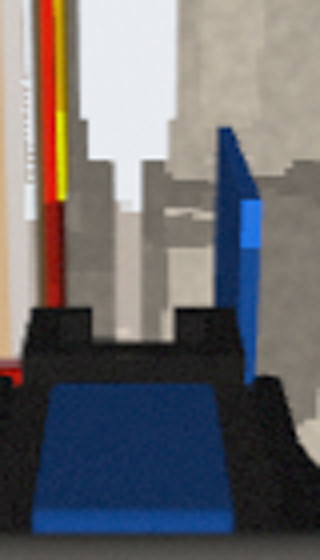

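Call:
{"method": "drive_tool", "body": {
  "plan": [
    [[-0.03,-0.03,-0.6,0,0,0],[0,0,-0.6,0,0,0],[0,0,-0.4,0,0,0],[0,0,-0.3,0,0,0],[0,0,-0.2,0,0,0],[0,0,0,0,0,0]]
  ]
}}

```text
time: 46.5
position: [0.6022, -0.0222, 0.3026]
tool_rot: [0.725, 0.688, -0.0, -0.0]
ft_force: [0.6, -0.9, -0.2]
grip_width: 0.0238
```

Call:
{"method": "drive_tool", "body": {
  "plan": [
    [[0,0,-0.1,0,0,0],[0,0,-0.08,0,0,0],[0,0,0,0,0,0]]
  ]
}}

```text
time: 46.88
position: [0.6022, -0.0222, 0.2985]
tool_rot: [0.725, 0.688, -0.0, -0.0]
ft_force: [0.7, 0.5, -1.4]
grip_width: 0.0235
```

```bash
python3 - <<'E'
from h import *
o=robot.get_obs();print(o['position'],o['ft_force'])
look('wrist','c4',(230,100,390,300),3)
look('side','c4s',(250,130,390,350),2.6)
E
```

```text
[ 0.60217683 -0.02217836  0.29851108] [ 0.69598096  0.47067881 -1.35552662]
```

View pics/c4.png

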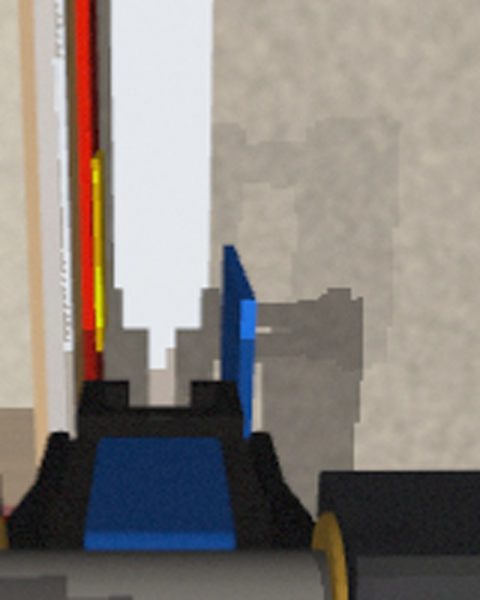

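View pics/c4s.png

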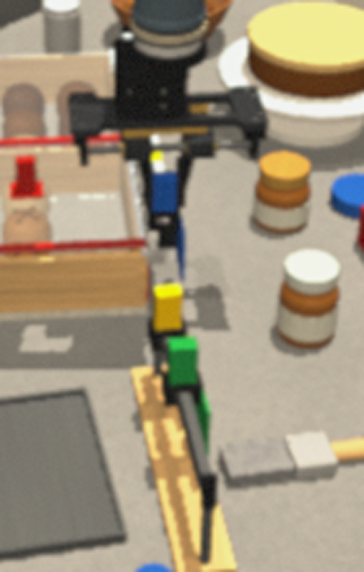

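Call:
{"method": "drive_tool", "body": {
  "plan": [
    [[0.02,0,0.06,0,0,0],[0.016,0.3,0,0,0,0],[0.016,0.3,0,0,0,0],[0.016,0.3,0,0,0,0],[0.016,0.3,0,0,0,0],[0.016,0.3,0,0,0,0],[0.016,0.3,0,0,0,0],[0,0,0,0,0,0]]
  ]
}}

```text
time: 47.98
position: [0.6051, 0.0235, 0.3]
tool_rot: [0.725, 0.689, -0.0, -0.0]
ft_force: [0.7, -0.1, -0.3]
grip_width: 0.024
```

```bash
python3 - <<'E'
from h import *
o=robot.get_obs();print(o['position'],o['ft_force'])
look('wrist','c5',(230,100,390,300),3)
E
```

```text
[0.60509652 0.0234597  0.29998942] [ 0.71295953 -0.08460185 -0.32352174]
```

View pics/c5.png

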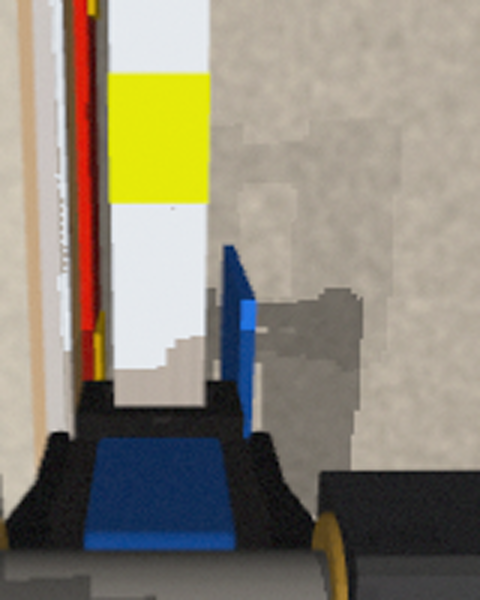

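Call:
{"method": "drive_tool", "body": {
  "plan": [
    [[0.042,0.8,0,0,0,0],[0.042,0.8,0,0,0,0],[0.042,0.8,0,0,0,0],[0.042,0.8,0,0,0,0],[0.042,0.8,0,0,0,0],[0,0,0,0,0,0]]
  ]
}}

```text
time: 48.78
position: [0.6102, 0.1247, 0.3]
tool_rot: [0.724, 0.689, 0.0, 0.0]
ft_force: [-0.0, -0.7, -0.7]
grip_width: 0.024
```

```bash
python3 - <<'E'
from h import *
np.set_printoptions(precision=4,suppress=True)
o=robot.get_obs();print(o['position'],o['ft_force'])
look('wrist','c6',None,1.4)
E
```

```text
[0.6102 0.1247 0.3   ] [-0.0456 -0.6655 -0.7314]
```

View pics/c6.png

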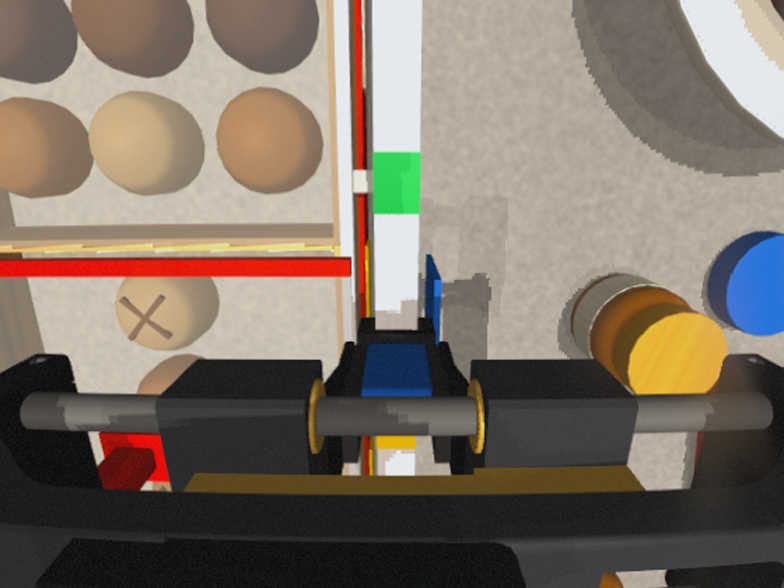

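```bash
python3 - <<'E'
from h import *
np.set_printoptions(precision=4,suppress=True)
T=np.load('pics/c6.npz')['T']
for p in [(397,152),(397,182),(397,213),(397,310)]: print(atz('wrist',np.array(p)/1.4,.105,T))
print(tri(('side',(372,145)),('scene',(284,325))), [atz('wrist',np.array(p)/1.4,z,T) for p,z in [((680,20),.1),((784,140),.1)]])
print(tri(('side',(348,156)),('scene',(244,338))))
E
```

```text
[0.6148 0.2089 0.105 ]
[0.6143 0.1976 0.105 ]
[0.6137 0.1855 0.105 ]
[0.6118 0.1447 0.105 ]
(array([0.8432, 0.3085, 0.1196]), [array([-1.8, -0.5]), array([-1.8,  0.9])]) [array([0.7257, 0.2545, 0.1   ]), array([0.7764, 0.2093, 0.1   ])]
(array([0.851 , 0.2648, 0.0812]), [array([27. ,  5.3]), array([ 26. , -14.2])])
```

Call:
{"method": "drive_tool", "body": {
  "plan": [
    [[0.042,0.8,0,0,0,0],[0.042,0.8,0,0,0,0],[0.042,0.8,0,0,0,0],[0.042,0.8,0,0,0,0],[0.042,0.8,0,0,0,0],[0,0,0,0,0,0]]
  ]
}}

```text
time: 49.58
position: [0.6155, 0.2247, 0.2999]
tool_rot: [0.724, 0.689, 0.0, 0.0]
ft_force: [0.5, -0.2, -0.6]
grip_width: 0.0241
```

```bash
python3 - <<'E'
from h import *
np.set_printoptions(precision=4,suppress=True)
o=robot.get_obs();print(o['position'],o['ft_force'])
look('wrist','c7',None,1.4)
E
```

```text
[0.6155 0.2247 0.2999] [ 0.5296 -0.204  -0.5572]
```

View pics/c7.png

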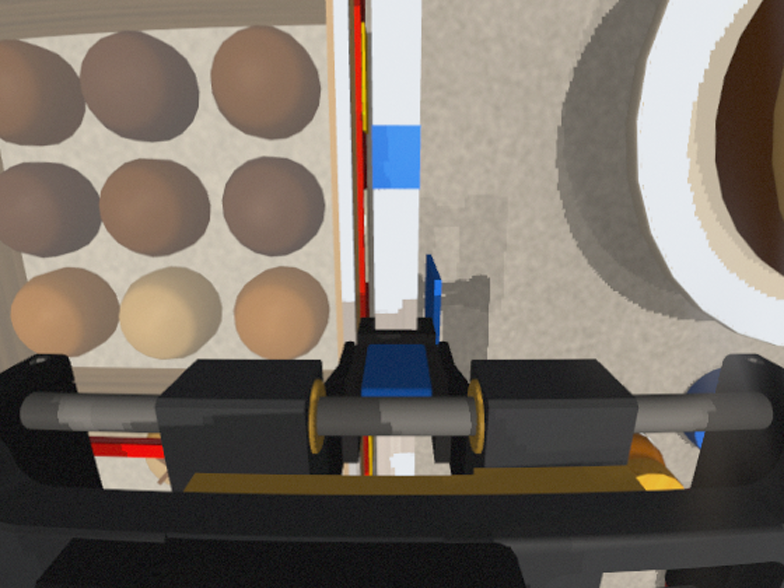

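```bash
python3 - <<'E'
from h import *
np.set_printoptions(precision=4,suppress=True)
T=np.load('pics/c7.npz')['T']
for p in [(396.5,125),(396.5,157),(396.5,188)]: print(atz('wrist',np.array(p)/1.4,.105,T))
for z in (.105,.110): print('hook +y end',[atz('wrist',np.array(p)/1.4,z,T) for p in [(371,318),(425,318)]])
print('tab top +y edge',atz('wrist',np.array((396,345))/1.4,.150,T), atz('wrist',np.array((396,375))/1.4,.15,T))
E
```

```text
[0.6204 0.3188 0.105 ]
[0.6199 0.307  0.105 ]
[0.6193 0.2953 0.105 ]
hook +y end [array([0.6058, 0.2416, 0.105 ]), array([0.6289, 0.2405, 0.105 ])]
hook +y end [array([0.6061, 0.2434, 0.11  ]), array([0.6286, 0.2423, 0.11  ])]
tab top +y edge [0.6167 0.2477 0.15  ] [0.6162 0.237  0.15  ]
```

```bash
python3 - <<'E'
from h import *
np.set_printoptions(precision=4,suppress=True)
T=np.load('pics/c7.npz')['T']
print(atz('wrist',np.array((396,345))/1.4,.110,T))
s=camera('side');save('c7s',s,(250,100,390,320),2.6)
save('c7z',np.load('pics/c7.npz')['img'],(240,210,330,300),6)
E
```

```text
[0.6159 0.2307 0.11  ]
```

View pics/c7z.png

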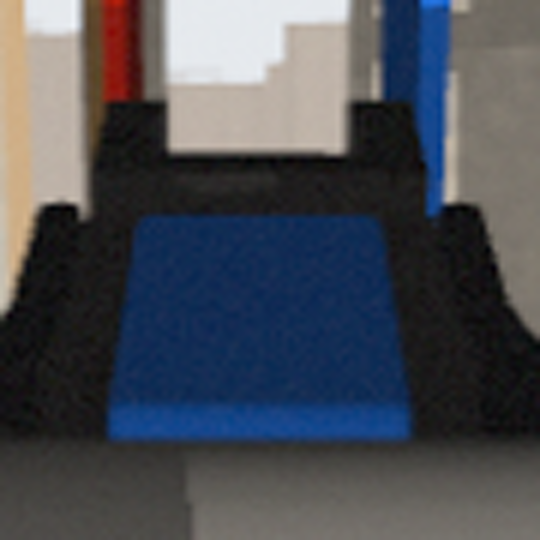

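```bash
python3 - <<'E'
from h import *
np.set_printoptions(precision=4,suppress=True)
T=np.load('pics/c7.npz')['T']
print(atz('wrist',(283,235.8),.1065,T),atz('wrist',(283,227),.0905,T),'tab',atz('wrist',(283,245.8),.1115,T),atz('wrist',(283,277.5),.1515,T))
E
```

```text
[0.6163 0.2361 0.1065] [0.6163 0.2361 0.0905] tab [0.6161 0.2318 0.1115] [0.6161 0.2328 0.1515]
```

Call:
{"method": "drive_tool", "body": {
  "plan": [
    [[0.042,0.8,0,0,0,0],[0.042,0.8,0,0,0,0],[0.042,0.8,0,0,0,0],[0.031,0.6,0,0,0,0],[0.015,0.31,0,0,0,0],[0,0,-0.05,0,0,0],[0,0,0,0,0,0]]
  ]
}}

```text
time: 50.55
position: [0.6199, 0.3051, 0.2985]
tool_rot: [0.725, 0.688, -0.0, -0.0]
ft_force: [-0.4, -0.6, 0.2]
grip_width: 0.024
```

```bash
python3 - <<'E'
from h import *
np.set_printoptions(precision=4,suppress=True)
o=robot.get_obs();print(o['position'],o['ft_force'])
look('wrist','c8',(240,180,330,300),5)
look('scene','c8s',(260,180,420,310),5)
E
```

```text
[0.6199 0.3051 0.2985] [-0.4157 -0.5561  0.1958]
```

View pics/c8.png

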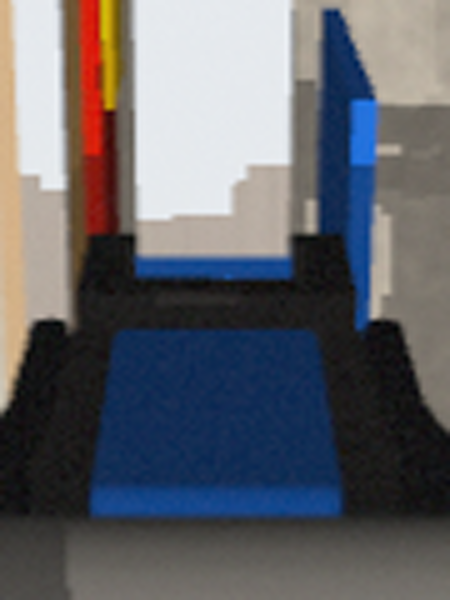

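View pics/c8s.png

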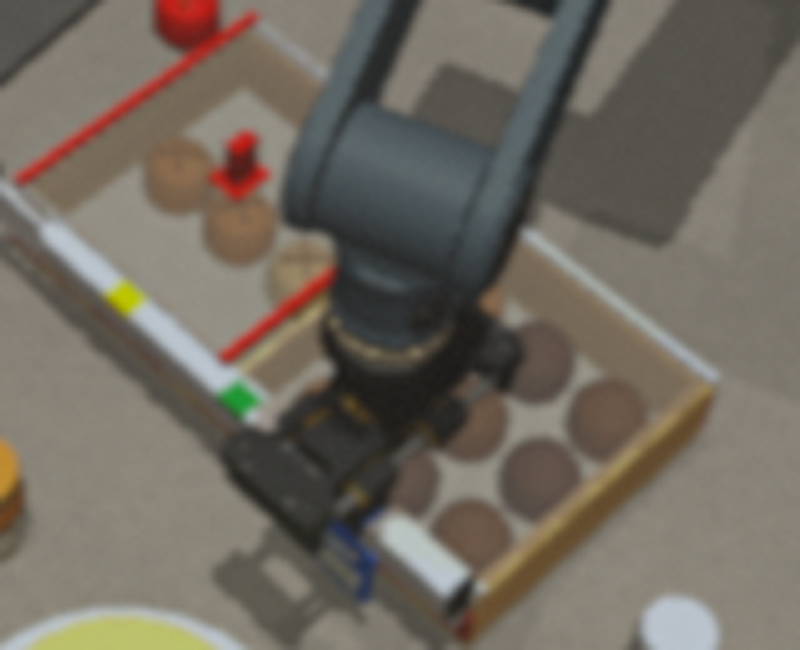

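Call:
{"method": "drive_tool", "body": {
  "plan": [
    [[0.005,0.1,0,0,0,0],[0,0,0,0,0,0]]
  ]
}}

```text
time: 50.9
position: [0.6202, 0.3079, 0.2988]
tool_rot: [0.725, 0.688, 0.0, 0.0]
ft_force: [0.6, 0.0, -0.6]
grip_width: 0.0239
```

Call:
{"method": "drive_tool", "body": {
  "plan": [
    [[0,0,0,0,0,0],[0,0,0,0,0,0],[0,0,0,0,0,0],[0,0,0.5,0,0,0],[0,0,1,0,0,0],[0,0,1,0,0,0],[0,0,0.8,0,0,0],[0,0,0,0,0,0]]
  ],
  "grip": 0.3
}}

```text
time: 51.9
position: [0.6206, 0.3083, 0.3843]
tool_rot: [0.725, 0.688, 0.003, 0.001]
ft_force: [0.1, -1.1, 0.4]
grip_width: 0.0608
```

```bash
python3 - <<'E'
from h import *
np.set_printoptions(precision=4,suppress=True)
o=robot.get_obs();print(o['position'],o['ft_force'])
look('wrist','c9',None,1.4)
E
```

```text
[0.6206 0.3083 0.3843] [ 0.1472 -1.1179  0.4167]
```

View pics/c9.png

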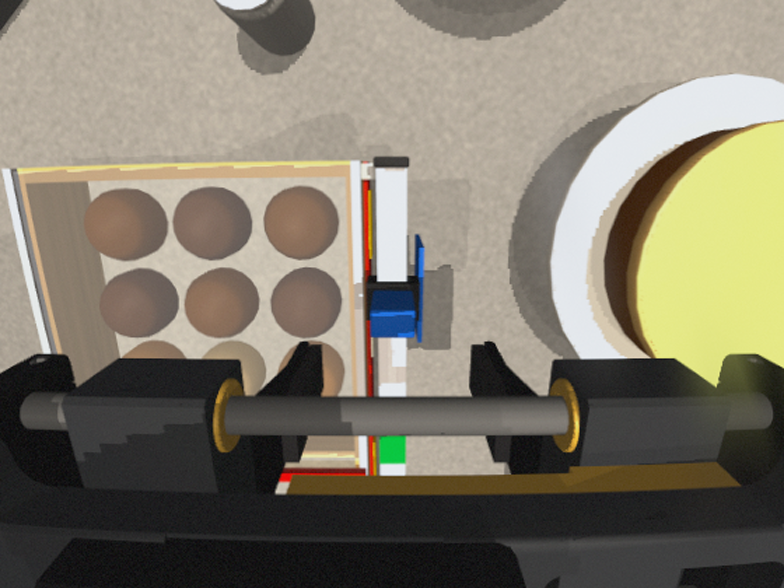

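Call:
{"method": "drive_tool", "body": {
  "plan": [
    [[-0.06,-1,0,0,0,0],[-0.06,-1,0,0,0,0],[-0.06,-1,0,0,0,0],[-0.06,-1,0,0,0,0],[-0.06,-1,0,0,0,0],[-0.06,-1,0,0,0,0],[-0.06,-1,0,0,0,0],[-0.06,-1,0,0,0,0]]
  ]
}}

```text
time: 52.95
position: [0.6076, 0.1055, 0.381]
tool_rot: [0.726, 0.688, -0.0, -0.0]
ft_force: [0.5, -0.5, 0.1]
grip_width: 0.0611
```

Call:
{"method": "drive_tool", "body": {
  "plan": [
    [[-0.08,-1,0,0,0,0],[-0.08,-1,0,0,0,0],[-0.08,-1,0,0,0,0],[-0.08,-1,0,0,0,0],[-0.08,-1,0,0,0,0],[-0.08,-1,0,0,0,0],[-0.08,-1,0,0,0,0],[-0.08,-1,0,0,0,0]]
  ]
}}

```text
time: 53.95
position: [0.5911, -0.0942, 0.3811]
tool_rot: [0.726, 0.688, -0.0, -0.0]
ft_force: [0.2, -0.0, -0.1]
grip_width: 0.0606
```

Call:
{"method": "drive_tool", "body": {
  "plan": [
    [[-0.08,-1,0,0,0,0.2],[-0.08,-1,0,0,0,0.2],[-0.08,-1,0,0,0,0.25],[-0.08,-1,0,0,0,0],[-0.08,-1,0,0,0,0],[-0.08,-1,0,0,0,0],[-0.1,-1,0,0,0,0],[0,-0.5,0,0,0,0]]
  ]
}}

```text
time: 54.95
position: [0.5772, -0.2815, 0.3812]
tool_rot: [0.702, 0.712, 0.0, 0.0]
ft_force: [0.5, -0.2, 0.3]
grip_width: 0.0608
```

Call:
{"method": "drive_tool", "body": {
  "plan": [
    [[0,0,-0.6,0,0,0],[0,0,-1,0,0,0],[0,0,0,0,0,0]]
  ]
}}

```text
time: 55.32
position: [0.5768, -0.2779, 0.3382]
tool_rot: [0.701, 0.713, -0.0, -0.004]
ft_force: [0.3, 0.1, -0.7]
grip_width: 0.061
```

```bash
python3 - <<'E'
from h import *
np.set_printoptions(precision=4,suppress=True)
o=robot.get_obs();print(o['position'],o['ft_force'])
look('wrist','d1',None,1.4)
print(proj('wrist',[[.5776,-.279,.145],[.5776-.012,-.279+.008,.145],[.5776+.012,-.279-.008,.145]])*1.4)
E
```

```text
[ 0.5768 -0.2779  0.3382] [ 0.3385  0.1497 -0.6527]
[[397.6533 355.9227]
 [370.3862 338.5221]
 [424.232  372.845 ]]
```

View pics/d1.png

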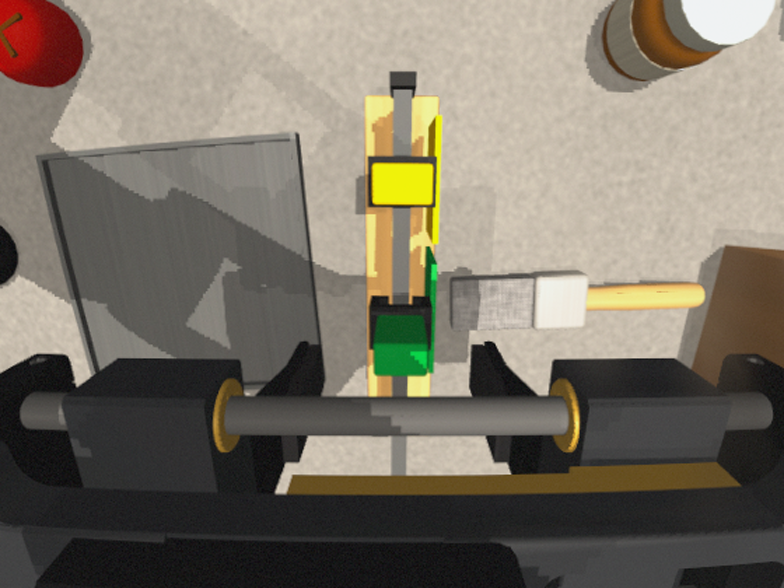

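```bash
python3 - <<'E'
from h import *
np.set_printoptions(precision=4,suppress=True)
T=np.load('pics/d1.npz')['T']
print('Y',atz('wrist',np.array((403,184))/1.4,.145,T),'G',atz('wrist',np.array((401.5,360))/1.4,.145,T),'bar',atz('wrist',np.array((401,120))/1.4,.1,T),atz('wrist',np.array((401,270))/1.4,.1,T))
E
```

```text
Y [ 0.5773 -0.2048  0.145 ] G [ 0.5783 -0.2794  0.145 ] bar [ 0.5762 -0.1763  0.1   ] [ 0.5777 -0.2494  0.1   ]
```

Call:
{"method": "drive_tool", "body": {
  "plan": [
    [[0.05,0,-0.6,0,0,0],[0,0,-0.8,0,0,0],[0,0,-0.5,0,0,0],[0,0,0,0,0,0]]
  ]
}}

```text
time: 55.88
position: [0.5786, -0.2792, 0.2926]
tool_rot: [0.701, 0.713, -0.0, -0.001]
ft_force: [-0.6, 0.1, 0.3]
grip_width: 0.0613
```

Call:
{"method": "drive_tool", "body": {
  "plan": [
    [[0,0,0,0,0,0],[0,0,0,0,0,0],[0,0,0,0,0,0],[0,0,0,0,0,0],[0,0,0,0,0,0],[0,0,0,0,0,0],[0,0,0,0,0,0]]
  ],
  "grip": 1,
  "force": 15
}}

```text
time: 56.75
position: [0.5788, -0.2795, 0.294]
tool_rot: [0.702, 0.713, -0.0, 0.0]
ft_force: [-0.7, 0.1, 2.2]
grip_width: 0.0237
```

Call:
{"method": "drive_tool", "body": {
  "plan": [
    [[0,0,0.3,0,0,0],[0,0,0.5,0,0,0],[0,0,0.8,0,0,0],[0,0,1,0,0,0],[0,0,1,0,0,0],[0,0,1,0,0,0],[0.1,0.3,0.4,0,0,0],[0.1,1,0,0,0,-0.2]]
  ]
}}

```text
time: 57.75
position: [0.584, -0.2474, 0.42]
tool_rot: [0.71, 0.704, 0.0, 0.001]
ft_force: [-1.0, 1.0, -1.0]
grip_width: 0.0237
```

Call:
{"method": "drive_tool", "body": {
  "plan": [
    [[0.1,1,0,0,0,-0.2],[0.1,1,0,0,0,-0.25],[0.1,1,0,0,0,0],[0.1,1,0,0,0,0],[0.1,1,0,0,0,0],[0.1,1,0,0,0,0],[0.1,1,0,0,0,0],[0.05,1,0,0,0,0]]
  ]
}}

```text
time: 58.75
position: [0.6024, -0.0455, 0.4184]
tool_rot: [0.725, 0.688, -0.0, -0.0]
ft_force: [0.4, 0.5, 0.1]
grip_width: 0.024
```

Call:
{"method": "drive_tool", "body": {
  "plan": [
    [[0,1,-0.3,0,0,0],[0,0,-1,0,0,0],[0,0,-1,0,0,0],[0,0,-0.7,0,0,0],[0,0,0,0,0,0],[0,0,0,0,0,0]]
  ]
}}

```text
time: 59.5
position: [0.6028, -0.0218, 0.3443]
tool_rot: [0.725, 0.688, 0.0, 0.0]
ft_force: [-0.7, -0.7, -0.7]
grip_width: 0.0241
```

```bash
python3 - <<'E'
from h import *
o=robot.get_obs();print(o['position'],o['grip_width'])
look('wrist','d2',(240,120,330,300),3.3)
E
```

```text
[ 0.6027845  -0.02175528  0.34426777] 0.024053532733545484
```

View pics/d2.png

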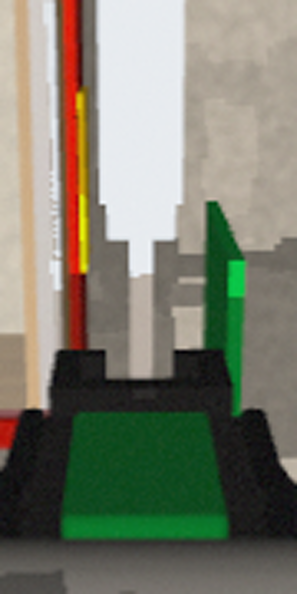

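Aligned (gap 106–175, centre 140; strip ≈141). Lower and slide.

Call:
{"method": "drive_tool", "body": {
  "plan": [
    [[0,0,-0.6,0,0,0],[0,0,-0.5,0,0,0],[0,0,-0.4,0,0,0],[0,0,-0.23,0,0,0],[0,0,-0.04,0,0,0],[0,0,0,0,0,0]]
  ]
}}

```text
time: 60.3
position: [0.6027, -0.022, 0.2996]
tool_rot: [0.725, 0.688, 0.0, 0.0]
ft_force: [-0.3, -0.3, -1.6]
grip_width: 0.0238
```

Call:
{"method": "drive_tool", "body": {
  "plan": [
    [[0.016,0.3,0,0,0,0],[0.016,0.3,0,0,0,0],[0.016,0.3,0,0,0,0],[0.016,0.3,0,0,0,0],[0.016,0.3,0,0,0,0],[0.016,0.3,0,0,0,0],[0,0,0,0,0,0]]
  ]
}}

```text
time: 61.18
position: [0.6049, 0.0237, 0.2995]
tool_rot: [0.725, 0.689, -0.0, -0.0]
ft_force: [0.8, -0.0, -0.5]
grip_width: 0.0239
```

```bash
python3 - <<'E'
from h import *
o=robot.get_obs();print(o['position'],o['grip_width'],o['ft_force'])
look('wrist','d3',(240,120,330,300),3.3)
E
```

```text
[0.60491618 0.02370994 0.29946513] 0.023911889618094012 [ 0.75687517 -0.03657591 -0.46323931]
```

View pics/d3.png

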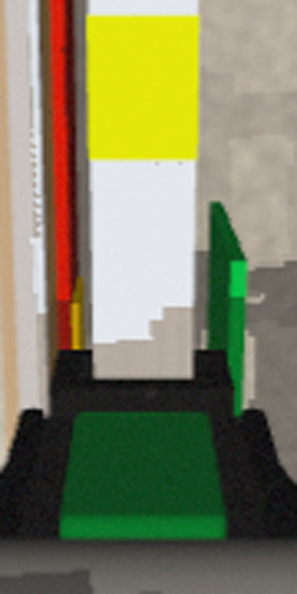

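Call:
{"method": "drive_tool", "body": {
  "plan": [
    [[0.042,0.8,0.02,0,0,0],[0.052,1,0,0,0,0],[0.052,1,0,0,0,0],[0.052,1,0,0,0,0],[0.052,1,0,0,0,0],[0.052,1,0,0,0,0],[0.042,0.8,0,0,0,0],[0.02,0.4,-0.02,0,0,0]]
  ]
}}

```text
time: 62.22
position: [0.6139, 0.1996, 0.2995]
tool_rot: [0.725, 0.689, 0.0, 0.0]
ft_force: [0.4, -0.0, -1.0]
grip_width: 0.0243
```

Call:
{"method": "drive_tool", "body": {
  "plan": [
    [[0,0,-0.03,0,0,0],[0,0,0,0,0,0]]
  ]
}}

```text
time: 62.48
position: [0.6141, 0.1976, 0.2988]
tool_rot: [0.726, 0.688, -0.0, 0.0]
ft_force: [-0.1, 0.3, 0.7]
grip_width: 0.0236
```

```bash
python3 - <<'E'
from h import *
o=robot.get_obs();print(o['position'],o['grip_width'],o['ft_force'])
look('wrist','d4',(240,120,330,300),3.3)
E
```

```text
[0.61414625 0.19755727 0.29883741] 0.023575080130935868 [-0.12739187  0.31867558  0.71949718]
```

View pics/d4.png

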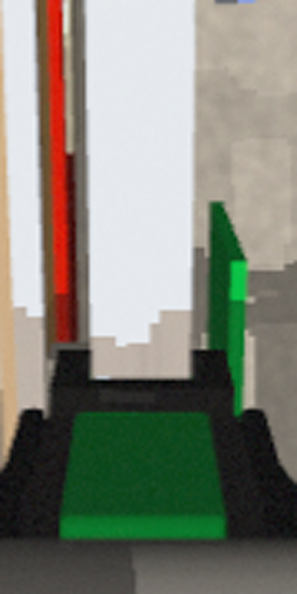

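Call:
{"method": "drive_tool", "body": {
  "plan": [
    [[0,0,0,0,0,0],[0,0,0,0,0,0],[0,0,0,0,0,0],[0,0,0.5,0,0,0],[0,0,1,0,0,0],[0,0,1,0,0,0],[0,0,0.8,0,0,0],[0,0,0,0,0,0]]
  ],
  "grip": 0.3
}}

```text
time: 63.52
position: [0.6146, 0.1982, 0.384]
tool_rot: [0.725, 0.688, 0.002, 0.002]
ft_force: [-0.3, 0.2, -0.0]
grip_width: 0.0609
```

```bash
python3 - <<'E'
from h import *
o=robot.get_obs();print(o['position'],o['grip_width'],o['ft_force'])
look('wrist','d5',None,1.4)
E
```

```text
[0.61458305 0.19820153 0.38400806] 0.060894599295215825 [-0.28000015  0.15910261 -0.00405047]
```

View pics/d5.png

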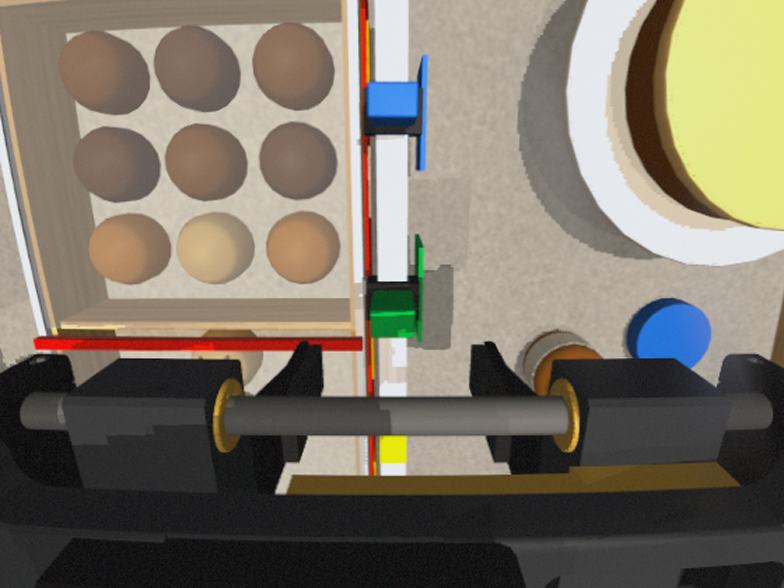

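Call:
{"method": "drive_tool", "body": {
  "plan": [
    [[-0.08,-1,0,0,0,0],[-0.08,-1,0,0,0,0],[-0.08,-1,0,0,0,0],[-0.08,-1,0,0,0,0],[-0.08,-1,0,0,0,0],[-0.08,-1,0,0,0,0],[-0.1,-1,0,0,0,0],[-0.1,-1,0,0,0,0]]
  ]
}}

```text
time: 64.58
position: [0.5965, -0.0027, 0.38]
tool_rot: [0.725, 0.688, -0.001, -0.001]
ft_force: [0.0, -0.6, 0.3]
grip_width: 0.0607
```

Call:
{"method": "drive_tool", "body": {
  "plan": [
    [[-0.1,-1,0,0,0,0.2],[-0.1,-1,0,0,0,0.2],[-0.1,-1,0,0,0,0.25],[-0.1,-1,0,0,0,0],[-0.1,-1,0,0,0,0],[-0.1,-1,0,0,0,0],[-0.1,-1,0,0,0,0],[-0.1,-1,0,0,0,0]]
  ]
}}

```text
time: 65.58
position: [0.5766, -0.2026, 0.38]
tool_rot: [0.702, 0.713, -0.0, -0.001]
ft_force: [-0.1, -0.8, -0.1]
grip_width: 0.0607
```

Call:
{"method": "drive_tool", "body": {
  "plan": [
    [[0,-0.1,-0.6,0,0,0],[0,0,-1,0,0,0],[0,0,0,0,0,0]]
  ]
}}

```text
time: 65.95
position: [0.5759, -0.203, 0.3379]
tool_rot: [0.701, 0.713, -0.001, -0.004]
ft_force: [-0.4, -0.5, 0.3]
grip_width: 0.0611
```

```bash
python3 - <<'E'
from h import *
o=robot.get_obs();print(o['position'],o['grip_width'],o['ft_force'])
T=look('wrist','e1',None,1.4)
print(proj('wrist',[[.5773,-.2048,.145]],T)*1.4)
E
```

```text
[ 0.57593024 -0.20299786  0.33786108] 0.06110072957232194 [-0.40313496 -0.45513332  0.2695801 ]
[[401.73273578 360.80391131]]
```

View pics/e1.png

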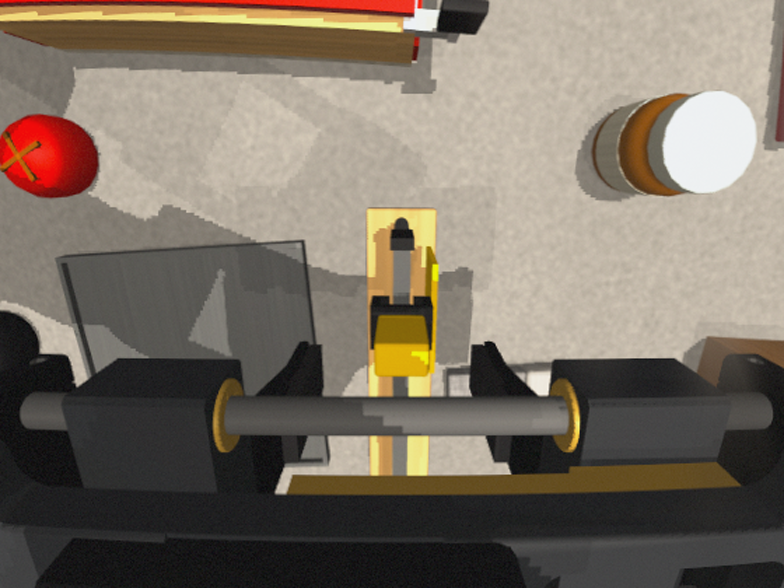

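Yellow tab lies at (402,360), as predicted. Grasp it.

Call:
{"method": "drive_tool", "body": {
  "plan": [
    [[0.02,0,-0.6,0,0,0],[0,0,-0.8,0,0,0],[0,0,-0.46,0,0,0],[0,0,0,0,0,0]]
  ]
}}

```text
time: 66.5
position: [0.5774, -0.2042, 0.2938]
tool_rot: [0.701, 0.713, -0.0, -0.001]
ft_force: [0.0, 0.5, 0.2]
grip_width: 0.0608
```

Call:
{"method": "drive_tool", "body": {
  "plan": [
    [[0,0,0,0,0,0],[0,0,0,0,0,0],[0,0,0,0,0,0],[0,0,0,0,0,0],[0,0,0,0,0,0],[0,0,0,0,0,0],[0,0,0,0,0,0]]
  ],
  "grip": 1,
  "force": 15
}}

```text
time: 67.38
position: [0.5776, -0.2045, 0.295]
tool_rot: [0.702, 0.713, -0.0, 0.0]
ft_force: [-0.5, 0.2, 2.1]
grip_width: 0.0238
```

Call:
{"method": "drive_tool", "body": {
  "plan": [
    [[0,0,0.3,0,0,0],[0,0,0.5,0,0,0],[0,0,0.8,0,0,0],[0,0,1,0,0,0],[0,0,1,0,0,0],[0.1,0.3,0.4,0,0,0],[0.1,1,0,0,0,-0.2],[0.15,1,0,0,0,-0.2]]
  ]
}}

```text
time: 68.38
position: [0.5862, -0.146, 0.3947]
tool_rot: [0.717, 0.697, 0.0, -0.0]
ft_force: [0.8, 0.7, -1.7]
grip_width: 0.0238
```

Call:
{"method": "drive_tool", "body": {
  "plan": [
    [[0.15,1,0,0,0,-0.25],[0.15,1,0,0,0,0],[0.15,1,0,0,0,0],[0.15,1,0,0,0,0],[0.05,1,0,0,0,0],[0,0,-1,0,0,0],[0,0,-1,0,0,0],[0,0,0,0,0,0]]
  ]
}}

```text
time: 69.38
position: [0.6016, -0.0212, 0.3426]
tool_rot: [0.725, 0.689, -0.002, -0.002]
ft_force: [-0.4, 0.3, -0.3]
grip_width: 0.024
```

```bash
python3 - <<'E'
from h import *
o=robot.get_obs();print(o['position'],o['grip_width'])
look('wrist','e2',(240,120,330,300),3.3)
E
```

```text
[ 0.60157453 -0.02117005  0.34262982] 0.02400766245662929
```

View pics/e2.png

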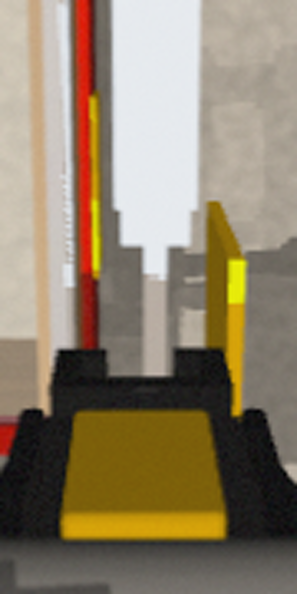

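Call:
{"method": "drive_tool", "body": {
  "plan": [
    [[0,0,0,0,0,0],[0,0,0,0,0,0]]
  ]
}}

```text
time: 69.68
position: [0.6029, -0.0221, 0.3459]
tool_rot: [0.725, 0.688, 0.001, 0.001]
ft_force: [-0.0, -0.9, 0.3]
grip_width: 0.0241
```

```bash
python3 - <<'E'
from h import *
o=robot.get_obs();print(o['position'],o['tool_rot'])
look('wrist','e3',(240,120,330,300),3.3)
E
```

```text
[ 0.6028788  -0.02208811  0.34588247] [7.25444043e-01 6.88280337e-01 6.05283630e-04 8.66908180e-04]
```

View pics/e3.png

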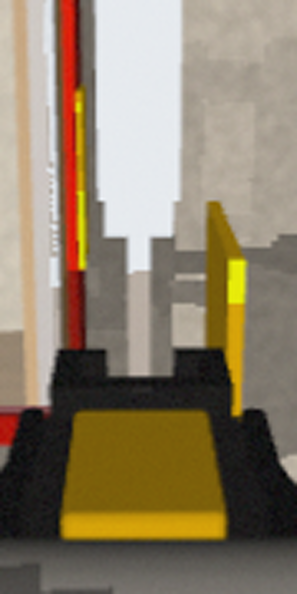

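Settled and aligned. Lower from .346 to .301 and slide on.

Call:
{"method": "drive_tool", "body": {
  "plan": [
    [[0,0,-0.6,0,0,0],[0,0,-0.5,0,0,0],[0,0,-0.4,0,0,0],[0,0,-0.22,0,0,0],[0,0,-0.02,0,0,0],[0,0,0,0,0,0]]
  ]
}}

```text
time: 70.47
position: [0.6027, -0.022, 0.3014]
tool_rot: [0.725, 0.688, 0.0, 0.0]
ft_force: [-0.3, -0.1, -0.4]
grip_width: 0.0242
```

Call:
{"method": "drive_tool", "body": {
  "plan": [
    [[0.016,0.3,0,0,0,0],[0.016,0.3,0,0,0,0],[0.016,0.3,0,0,0,0],[0.016,0.3,0,0,0,0],[0.016,0.3,0,0,0,0],[0.016,0.3,0,0,0,0],[0,0,0,0,0,0]]
  ]
}}

```text
time: 71.35
position: [0.6049, 0.0237, 0.3012]
tool_rot: [0.725, 0.689, -0.0, -0.0]
ft_force: [0.0, 0.1, -0.3]
grip_width: 0.0235
```

```bash
python3 - <<'E'
from h import *
o=robot.get_obs();print(o['position'],o['grip_width'],o['ft_force'])
look('wrist','e4',(240,120,330,300),3.3)
E
```

```text
[0.6049217  0.02370595 0.30121485] 0.023543507484657555 [ 0.01454062  0.10473992 -0.25194102]
```

View pics/e4.png

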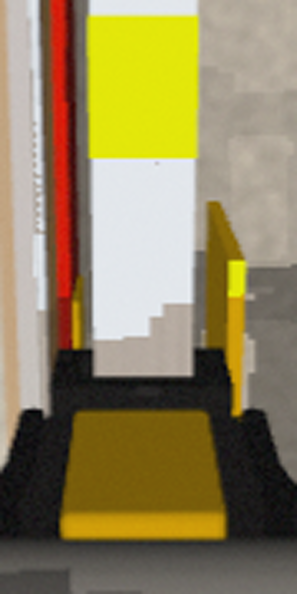

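Call:
{"method": "drive_tool", "body": {
  "plan": [
    [[0.031,0.6,0,0,0,0],[0.042,0.8,0,0,0,0],[0.036,0.7,0,0,0,0],[0.025,0.48,0,0,0,0],[0,0,-0.04,0,0,0],[0,0,0,0,0,0],[0,0,0,0,0,0]]
  ]
}}

```text
time: 72.28
position: [0.6083, 0.087, 0.3002]
tool_rot: [0.726, 0.688, -0.0, 0.0]
ft_force: [-0.9, 0.3, -1.4]
grip_width: 0.0237
```

```bash
python3 - <<'E'
from h import *
o=robot.get_obs();print(o['position'],o['grip_width'],o['ft_force'])
look('wrist','e5',(240,120,330,300),3.3)
E
```

```text
[0.60834017 0.08698278 0.30018468] 0.023675420175692706 [-0.85891871  0.29239514 -1.42775106]
```

View pics/e5.png

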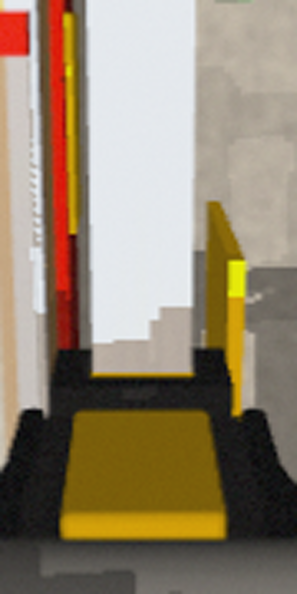

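Call:
{"method": "drive_tool", "body": {
  "plan": [
    [[0,0,0,0,0,0],[0,0,0,0,0,0],[0,0,0,0,0,0],[0,0,0.5,0,0,0],[0,0,1,0,0,0],[0,0,1,0,0,0],[-0.3,-0.5,1,0,0,0],[-0.5,-1,0.5,0,0,0]]
  ],
  "grip": 0.3
}}

```text
time: 73.32
position: [0.5886, 0.0504, 0.4029]
tool_rot: [0.725, 0.689, 0.002, 0.002]
ft_force: [0.1, -0.4, 0.8]
grip_width: 0.0606
```

Call:
{"method": "drive_tool", "body": {
  "plan": [
    [[-0.5,-1,0.5,0,0,0],[-0.5,-1,0,0,0,0],[-0.5,-0.5,0,0,0,0],[0,0,0,0,0,0],[0,0,0,0,0,0],[0,0,0,0,0,0]]
  ]
}}

```text
time: 74.08
position: [0.5512, -0.0118, 0.4126]
tool_rot: [0.725, 0.689, 0.0, -0.0]
ft_force: [0.5, -0.1, 0.1]
grip_width: 0.0608
```

```bash
python3 - <<'E'
from h import *
o=robot.get_obs();print(o['position'],o['grip_width'],o['ft_force'])
look('wrist','f1',None,1.4);look('scene','f1s',(180,140,420,310),3.3);look('side','f1d',(200,100,400,350),2.4)
E
```

```text
[ 0.55119027 -0.01177951  0.41264428] 0.060763881046603414 [ 0.53465187 -0.08908269  0.14517907]
```

View pics/f1.png

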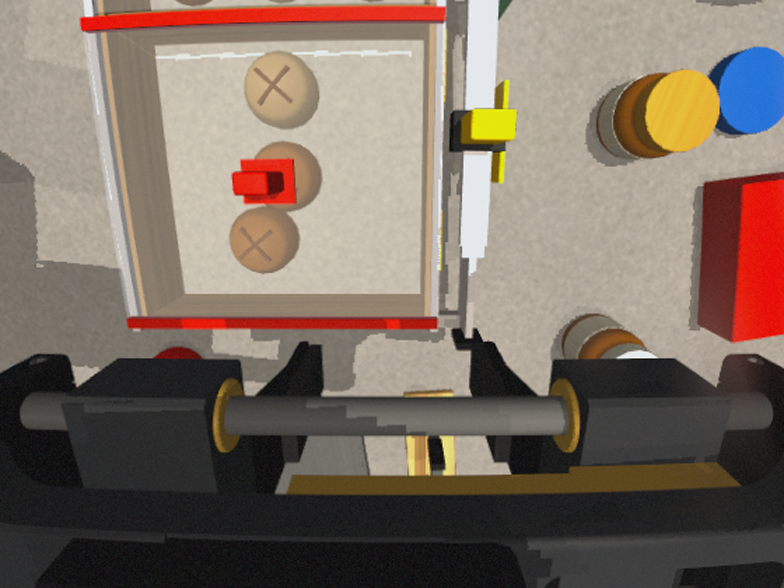

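View pics/f1s.png

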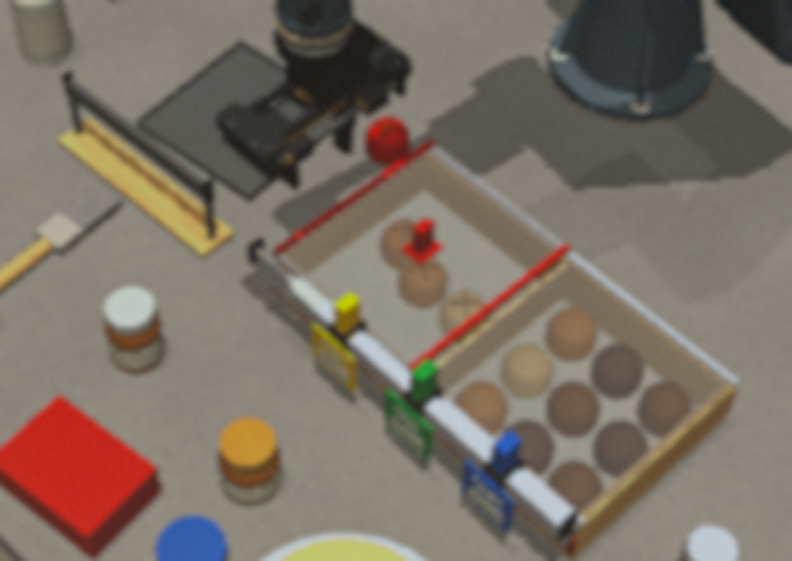

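View pics/f1d.png

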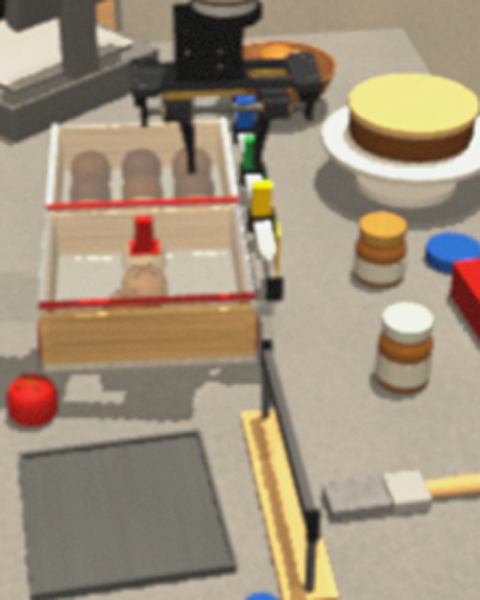

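```bash
python3 - <<'E'
from h import *
np.set_printoptions(precision=4,suppress=True)
T=np.load('pics/f1.npz')['T']
c=np.array([.465,.066]);a=np.radians(-3);X=np.array([np.cos(a),np.sin(a)]);Y=np.array([-X[1],X[0]])
for p,z in [((274,86),.056),((255,244),.056),((285,178),.033)]:
    q=atz('wrist',np.array(p)/1.4,z,T)[:2];print(q,(q-c)@X,(q-c)@Y)
print('lid edge',[atz('wrist',np.array(p)/1.4,.082,T) for p in [(130,323),(436,323)]])
T1=np.load('pics/c1.npz')['T'];print('at shut',[atz('wrist',np.array(p)/1.4,.082,T1) for p in [(32,275),(388,274)]])
print('handle top',atz('wrist',np.array((249,184))/1.4,.123,T),atz('wrist',np.array((144,90))/1.4,.123,T1))
print('tabY top',atz('wrist',np.array((494,122))/1.4,.150,T))
i=np.load('pics/f1.npz')['img'];save('f1z',i,(130,20,380,250),3)
E
```

```text
[0.4702 0.1291] 0.0019337258984065508 0.0632551260810144
[0.4412 0.0149] -0.02107071935569457 -0.05225268500140667
[0.4653 0.0637] 0.0004013806293652714 -0.002251589506829409
lid edge [array([ 0.3415, -0.0373,  0.082 ]), array([ 0.5802, -0.0488,  0.082 ])]
at shut [array([ 0.3394, -0.0361,  0.082 ]), array([ 0.5804, -0.0483,  0.082 ])]
handle top [0.4652 0.0621 0.123 ] [0.4645 0.063  0.123 ]
tabY top [0.6083 0.0877 0.15  ]
```

View pics/f1z.png

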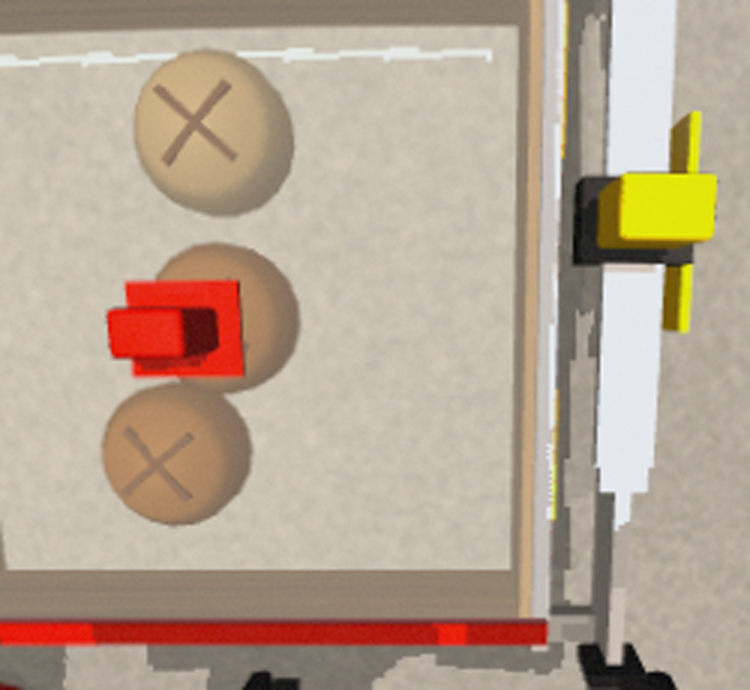

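```bash
python3 - <<'E'
from h import *
np.set_printoptions(precision=4,suppress=True)
T=np.load('pics/f1.npz')['T']
f=lambda u,v:(u/3+130,v/3+20)
# predicted outlines of upright rolls at measured spots
for xy,c in [((.4412,.0149),(177,453)),((.4702,.1291),(214,132))]:
    P=np.array([[xy[0]+.028*np.cos(t),xy[1]+.028*np.sin(t),z] for t in np.linspace(0,6.28,60) for z in (.01,.036)]+[[*xy,.056]])
    q=(proj('wrist',P,T)-[130,20])*3;print(q.min(0),q.max(0),'top',q[-1])
    print('by outline',atz('wrist',f(*c),.033,T))
E
```

```text
[101.3076 375.9876] [257.74   524.1726] top [156.3742 462.9188]
by outline [0.4421 0.0148 0.033 ]
[134.7692  49.8731] [301.7441 221.8894] top [197.0105 124.1913]
by outline [0.4703 0.1304 0.033 ]
```

```bash
python3 - <<'E'
from rig import robot
print(robot.hand_in(),robot.get_obs()['time'])
E
```

```text
the job is handed in; nothing more can be done
the job is handed in; nothing more can be done
```

I handed the job in after about 74 s of the 210 s allowed. By my last pictures everything was in place, but the hand-in gives no verdict.

- **Lid:** I slid it open until it hit its stop. After the rolls were in, I shut it over a travel of 0.213 m, again to the stop. The final picture shows the handle and front edge within about 2 mm of where they were when shut.
- **Rolls:** All three stand upright on the bay floor in the last view, one near the middle and two about 55–65 mm to either side along y. The roll nearest the robot's starting side had moved about 2 cm since I placed it, presumably the knock the task warned of. It now touches, or nearly touches, the middle roll. Its outline and top mark still match an upright roll well inside the limits.
- **Signs:** I hung blue first, then green, then yellow. Each sits on its own band, off by about 1–2 mm by camera and arm readings. All three were let go, and the arm is clear of everything.
- **Other things:** I moved around the jars, shaker, cleaner bottle and brush, and saw no change in them in the pictures. I did not measure their positions again.

**What went wrong:** My first try at the lid missed because I moved before the fingers had closed. I went back, gripped the handle properly and repeated it.

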